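# Empty the tube jug into the discard box

### The job

Slide the hatch of the grey discard box right open, take the steel jug by its handle and tip it over the opening until all four used sample tubes have dropped into the box. Stand the empty jug upright on the floor of the white drip dish, then slide the hatch fully shut. Leave everything else on the worktop where it is.

Things in the scene. Friction and masses are not known exactly. Their poses are not given: they have to be found in the camera images.
- jug_center (a point): Jug: plain steel, tapered, open top, one handle. 105 mm tall, foot 60 mm, rim 87 mm across, wall 3 mm, inner floor 4 mm above the foot, about 0.16 kg. Slippery inside: tubes slide out once its lower wall slopes down 15 degrees; the wall flares 7 degrees from the axis, so tip it 100 degrees or more. Point: on its axis, 52.5 mm above the foot; z out of the mouth, handle on its -x side.
- jug_handle (a point): Middle of the jug handle's grip: 78 mm from the jug's axis on its -x side, 58 mm above the foot; axes as the jug's. The grip is a straight upright strap, 14 mm wide (y), 12 mm thick (x), 62 mm long (27 to 89 mm above the foot), joined to the wall by an arm at either end; about 33 mm clear between strap and wall.
- tube_1_mid (a point): Used capped sample tube 1 of 4, leaning loosely in the jug: 90 mm long, barrel 12 mm, cap 16 mm across; this point half-way along it, z towards the cap. 12 g.
- tube_2_mid (a point): Used capped sample tube 2 of 4, leaning loosely in the jug: 90 mm long, barrel 12 mm, cap 16 mm across; this point half-way along it, z towards the cap. 12 g.
- tube_3_mid (a point): Used capped sample tube 3 of 4, leaning loosely in the jug: 90 mm long, barrel 12 mm, cap 16 mm across; this point half-way along it, z towards the cap. 12 g.
- tube_4_mid (a point): Used capped sample tube 4 of 4, leaning loosely in the jug: 90 mm long, barrel 12 mm, cap 16 mm across; this point half-way along it, z towards the cap. 12 g.
- discard_box: Discard box: grey, fixed, 235 mm long (x), 145 mm wide (y). Origin under its centre, z up. Walls and inner floor 4 mm, deck top 97 mm up, rails along both long edges up to 108 mm. In the deck a square opening from x = -105 to +9 mm, y = -57 to +57 mm, at the end nearer the robot; a steel hatch slides over it along x.
- hatch (a joint): Travel of the steel hatch (m) along the box's +x: 0 = fully shut over the opening, 0.108 = fully open (against its stop), leaving x = -105 to -4 mm clear. It stays where it is left; sliding it takes about 2 N.
- hatch_grip (a point): Centre of the black upright fin on the hatch by which it is slid: 14 mm thick (box's x), 60 mm wide (box's y), 34 mm high, rising from the hatch plate (top 103 mm above the worktop) to 137 mm; this point 125 mm above the worktop. Moves with the hatch; axes as the box's.
- drip_dish: The drip dish: flat, round, white, fixed to the worktop, 128 mm across, floor 4 mm thick and 116 mm across inside, rim 9 mm high. Origin under its centre.
- carton_corner (a point): Foot of the near left edge of the big cardboard carton at the back right (fixed, 319 mm tall); from here it runs 236 mm in +x and 370 mm in -y. Just beyond its right side, from 370 mm to the right of this point, stands the analyser, 450 mm tall, from 350 mm nearer the robot (-x) than this point back past the carton. Keep arm and hand clear of both.
- cup_a_mid (a point): Bystander, to be left where it is: lidded specimen cup, 58 mm across, 59 mm tall. This point half-way up it.
- cup_b_mid (a point): Bystander, to be left where it is: lidded specimen cup, 58 mm across, 59 mm tall. This point half-way up it.
- rinse_bottle_mid (a point): Bystander, to be left where it is: capped plastic bottle, 54 mm across, 111 mm tall. This point half-way up it.
- carton_mid (a point): Bystander, to be left where it is: upright carton, 64 x 94 x 106 mm (own x, y, z). This point half-way up it.
- countdown_mid (a point): Bystander, to be left where it is: countdown timer standing on its foot, 34 x 68 x 62 mm (own x, y, z). This point half-way up it.
- tape_roll_mid (a point): Bystander, to be left where it is: roll of tape lying flat, 100 mm across, 25 mm high. This point half-way up it.
- pouch_mid (a point): Bystander, to be left where it is: zipped pouch lying flat, 46 x 76 x 25 mm (own x, y, z). This point half-way up it.

How it is judged:
By the outcome, as a careful person would: the job done as asked, in the order asked, and still so for the second after the job is handed in, with the robot touching nothing.
It also fails if it takes over 72 s, if anything falls off the work surface, if the arm or the gripper's body presses on something with over 40 N, if the wrist force passes 120 N, or if a joint passes its speed limit or range.

### The arm

A 6-joint arm with a two-finger parallel gripper is mounted at the origin on a cart in front of the work surface, level with it; the furniture and walls round the work are solid. World frame = base frame: x ahead of the robot, y to its left, z up, the work surface at z = 0. Lengths are in mm, angles in rad, forces in N, time in s.
With the tool pointing down it reaches from about 325 to 875 mm from the base axis. Payload 4.4 kg.
Tool frame: the origin (TCP) lies on the centre line of the jaws, within the pads' length; the fingertips stand 17 mm ahead of it and the grasp point (between the pads) lies 2 mm behind it (manip.nose_length is the distance from the TCP to the fingertips, in mm); z points along the fingers, y is the direction in which the jaws open and shut (so a half turn about z gives the same grasp; the last joint's range is limited). The gripper opens to 85 mm and grips with 20 to 120 N. Pads are 22 mm wide; open, the fingers measure 114 mm over their backs; the gripper's body (76 mm by 85 mm) begins 54 mm behind the grasp point. The pads swing forward as they close: fully open they stand 13 mm farther back than shut.
Start: joints at [1.014, 0.207, 1.542, -0, 1.393, -0.15], TCP at [227.521, 528.073, 248.282] pointing down, gripper open.
Joint ranges: [-2.73, 2.73], [-0.86, 2.22], [0.23, 2.46], [-1.11, 4.25], [0.08, 2.63], [-2.82, 2.82]. Speed limits (rad/s): [2.79, 2.79, 3.14, 3.14, 3.14, 3.14].

### API

Orientations are given as [roll, pitch, yaw] about the fixed x, y, z axes, in that order (R = Rz(yaw) Ry(pitch) Rx(roll)).
In Python, from plant import readout, cams, manip gives the robot as it stands. The module is installed in compiled form; this text tells all that it offers.
- The arm moves only by the tool play_rows, never from a script. Its argument "rows" is a list of rows, each an object of numbers: "wx", "wy", "wz": the turn, a rotation vector about the tool's x, y, z normalised to -1 to 1, where 1 is 360 degrees; "dx", "dy", "dz": the shift along the tool's x, y, z normalised to -1 to 1, where 1 is 300 mm; "jaw": the opening in per cent of the stroke, from 0 (shut) to 100 (fully open). A call has 1 to 10 rows; each row is the pose to reach, as a shift and turn from the pose commanded when the call began, along the tool's axes at that moment, turning the shorter way round; what a row does not reach only later rows make up. A row lasts 1/12 s, in which the tool goes at most 41.7 mm and 7.16 degrees, less where a joint would pass 70% of its speed; a pose out of reach is approached as far as the arm can. A call with a number of a shift or a turn outside -1 to 1 is refused whole. A call with a gripper value outside its range is refused whole. The fingers move at their own pace and stop on an object; "squeeze" is the grip in N (left out, the last holds). Time passes only in rows, so rows that repeat a pose let the fingers close. It gives the time, the measured TCP pose, the force and the opening at its end, in the units of the state.
- readout.get_state(): the state, without advancing time (a new reading comes with each control period).
- cams.capture(name): name is "side" or "top"; returns a dict with "img" (420x560x3 uint8, blue, green, red), "mtx" (3x3 intrinsics, pixels), "k1" (the pictures are not rectified: a ray, as slopes to the right and down, at radius r is drawn at 1 + k1 r^2 times it, then the intrinsics apply), "R" (3x3) and "t" (3): a world point X has camera coordinates R X + t. Camera axes: x right, y down, z forward; pixel columns grow to the right and rows downward; lengths in mm; the calibration is good to about 2 mm. A picture is of the moment at which its call begins. There is no depth.
- manip.hand_in(): hands the job in, once; it reports no verdict.
The state is a dict: "time": time; "joint_pos": joint angles; "dq": joint speeds; "joint_efforts": joint torques, N m; "ee_pos": TCP position; "eef_rot": TCP orientation; "contact_force": force on the tool from outside, world axes, zero at the start; "wrist_torque": the same for the moment, N m; "gripper_width": opening from 0.0 (shut) to 1.0 (fully open).
Only numpy, scipy, OpenCV 4.12 (cv2) and the standard library are available. Lean on these libraries where they do the work, as an engineer would, in place of code of your own. Each camera call takes 0.05 s, during which the arm holds its last target.

## Working session

There is one attempt and no reset: what is moved stays moved. The work goes in short steps, Python scripts to look and compute and a tool call to move; the robot and the scene stay as the last step left them, time stands still between calls to the robot, and variables do not carry over. Pictures are saved under pics/ and viewed, and the job is handed in when it is done.

Besides the shell and the picture viewer there is one more tool, called after "Emit:" in YAML: its name, and indented under it one key for each argument. play_rows: Moves the arm, as the interface text tells. Its arguments: {"type":"object","properties":{"rows":{"type":"array"},"squeeze":{"type":"number"}},"required":["rows"]}

```bash
mkdir -p pics; python3 - <<'E'
from plant import readout,cams,manip
import cv2,numpy as np,pickle
print(readout.get_state())
print(manip.nose_length)
for n in("top","side"):
    c=cams.capture(n); cv2.imwrite(f"pics/{n}0.png",c["img"]); pickle.dump(c,open(f"{n}0.pkl","wb"))
    print(n,c["mtx"],c["k1"],c["R"],c["t"],-c["R"].T@c["t"])
E
```

```text
{'time': 0.0, 'joint_pos': array([ 1.01351740e+00,  2.07453863e-01,  1.54299148e+00, -1.41094024e-05,
        1.39349742e+00, -1.50485859e-01]), 'dq': array([ 0.0016951 ,  0.00139398, -0.00029163,  0.00108159, -0.00120054,
        0.00116487]), 'joint_efforts': array([ 2.85852420e-04, -3.83015227e+01, -2.91598499e+01, -1.80801539e-04,
        1.02534730e-02, -4.12980881e-06]), 'ee_pos': array([227.12135049, 527.44247566, 247.08869625]), 'eef_rot': array([-3.13926702e+00, -3.38599863e-04,  2.73480169e+00]), 'contact_force': array([-0.64543749, -0.11026205,  0.05226685]), 'wrist_torque': array([-0.00592388, -0.0095172 , -0.02229847]), 'gripper_width': 1.0021521797342818}
17.0
top [[491.47689302   0.         272.31264329]
 [  0.         491.47689302 202.63680483]
 [  0.           0.           1.        ]] -0.030729089712588923 [[ 2.20467493e-02 -9.99754645e-01  2.14238164e-03]
 [-9.94651482e-01 -2.21504008e-02 -1.00885025e-01]
 [ 1.00907727e-01  9.32637852e-05 -9.94895784e-01]] [ -77.11437283  544.79818136 1410.96141271] [ 401.20753088  -65.15954598 1458.88674811]
side [[406.76536969   0.         273.69106048]
 [  0.         406.76536969 209.09141244]
 [  0.           0.           1.        ]] -0.01369945276368605 [[-0.99925932 -0.0367822   0.01130888]
 [-0.02385077  0.36136741 -0.93211841]
 [ 0.0301987  -0.93169773 -0.36197703]] [ 534.85557516  147.09934808 1283.46708747] [ 499.20880512 1162.3196303   595.65100101]
```

View pics/top0.png

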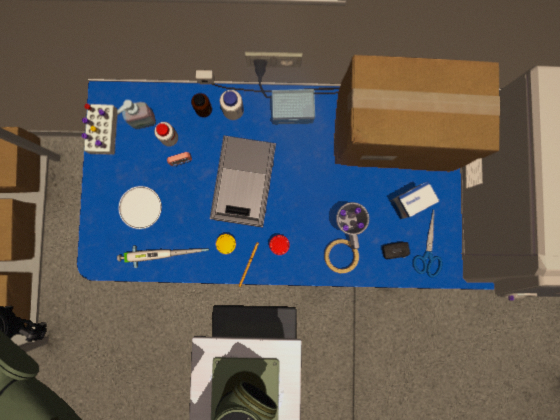

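View pics/side0.png

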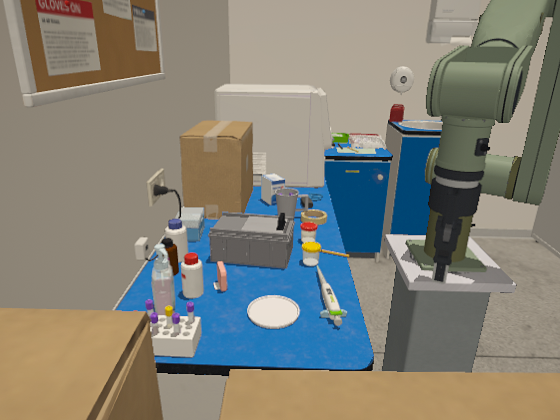

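```bash
cat > h.py <<'E'
import numpy as np,cv2,pickle
def D(c): return np.array([c["k1"],0,0,0,0],float)
def ray(c,uv):
    # k1 only: slope*(1+k1 r^2)
    p=cv2.undistortPoints(np.array(uv,float).reshape(-1,1,2),c["mtx"],D(c)).reshape(-1,2)
    d=np.c_[p,np.ones(len(p))]@c["R"]
    return -c["R"].T@c["t"],d
def onz(c,uv,z):
    o,d=ray(c,uv); return o+d*((z-o[2])/d[:,2])[:,None]
def proj(c,X):
    X=np.array(X,float).reshape(-1,3)
    rv,_=cv2.Rodrigues(c["R"])
    return cv2.projectPoints(X,rv,np.array(c["t"],float),c["mtx"],D(c))[0].reshape(-1,2)
def tri(c1,u1,c2,u2):
    o1,d1=ray(c1,u1);o2,d2=ray(c2,u2);out=[]
    for a,b in zip(d1,d2):
        A=np.c_[a,-b]; s=np.linalg.lstsq(A,o2-o1,rcond=None)[0]
        out.append(np.r_[(o1+a*s[0]+o2+b*s[1])/2,np.linalg.norm(o1+a*s[0]-o2-b*s[1])])
    return np.array(out)
def load(n): return pickle.load(open(n+".pkl","rb"))
def crop(c,x0,y0,x1,y1,s,f):
    cv2.imwrite(f,cv2.resize(c["img"][y0:y1,x0:x1],None,fx=s,fy=s,interpolation=cv2.INTER_CUBIC))
E
python3 - <<'E'
from h import *
t=load("top0");s=load("side0")
crop(t,200,120,300,260,4,"pics/tbox.png")
crop(t,310,180,450,280,5,"pics/tjug.png")
crop(s,200,170,340,330,4,"pics/sbox.png")
E
```

```text
(no output)
```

View pics/tbox.png

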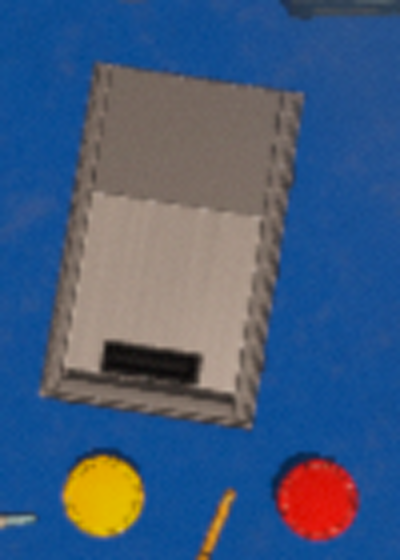

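View pics/tjug.png

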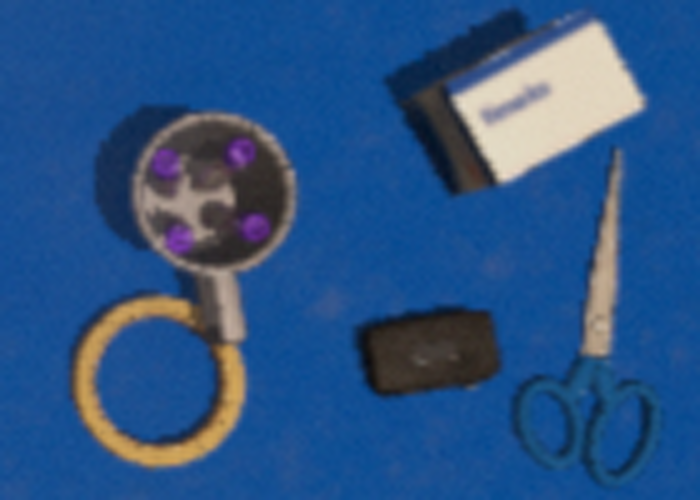

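View pics/sbox.png

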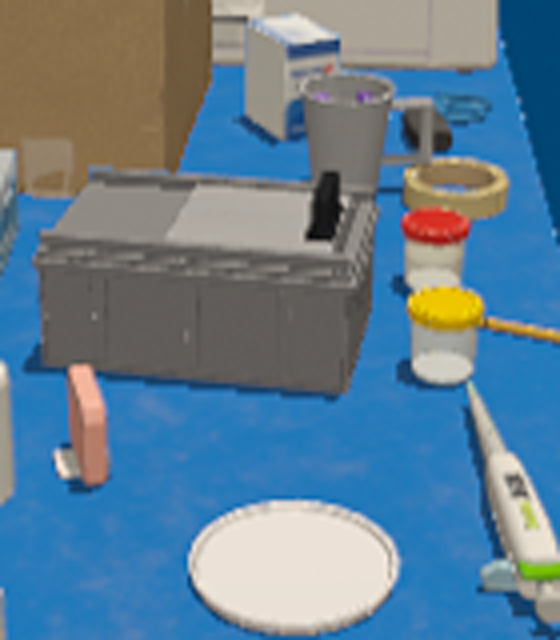

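```bash
python3 - <<'E'
from h import *
np.set_printoptions(precision=1,suppress=True)
t=load("top0");s=load("side0")
def T(p,s0,x0,y0): return [(a/s0+x0-0.5+.5/s0*1,b/s0+y0-0.5+.5/s0) for a,b in p]
print("box top corners z=108", onz(t,T([(98,65),(303,93),(250,428),(42,396)],4,200,120),108))
print("same z=97", onz(t,T([(98,65),(303,93),(250,428),(42,396)],4,200,120),97))
# fin mask
for c,nm,roi in((t,"top",(215,195,260,222)),(s,"side",(270,205,292,236))):
    x0,y0,x1,y1=roi; g=c["img"][y0:y1,x0:x1].max(2); m=(g<55).astype(np.uint8)
    n,l,st,ce=cv2.connectedComponentsWithStats(m); i=1+np.argmax(st[1:,4]); print(nm,"fin",st[i],ce[i]+[x0,y0])
    pts=np.argwhere(l==i)[:,::-1].astype(np.float32); r=cv2.minAreaRect(pts); print((r[0][0]+x0,r[0][1]+y0),r[1:], )
    if nm=="top": print(onz(c,[(r[0][0]+x0,r[0][1]+y0)],137), onz(c,cv2.boxPoints(r)+[x0,y0],137))
# dish
for c,nm,roi in((t,"top",(110,180,170,235)),(s,"side",(240,290,308,332))):
    x0,y0,x1,y1=roi; im=c["img"][y0:y1,x0:x1].astype(int); m=(im[...,2]>110).astype(np.uint8)
    n,l,st,ce=cv2.connectedComponentsWithStats(m); i=1+np.argmax(st[1:,4])
    cn=max(cv2.findContours((l==i).astype(np.uint8),0,1)[0],key=len).reshape(-1,2)+[x0,y0]
    P=onz(c,cn,9)[:,:2]; print(nm,"dish",cv2.minEnclosingCircle(P.astype(np.float32)),st[i]); 
    A=np.c_[2*P,np.ones(len(P))];q=np.linalg.lstsq(A,(P**2).sum(1),rcond=None)[0];print(q[:2],np.sqrt(q[2]+q[:2]@q[:2]))
# jug rim top: ellipse points from crop 5x
rim=T([(133,190),(215,112),(296,192),(218,272),(158,135),(274,136),(157,247),(275,250)],5,310,180)
P=onz(t,rim,105)[:,:2];A=np.c_[2*P,np.ones(len(P))];q=np.linalg.lstsq(A,(P**2).sum(1),rcond=None)[0];print("jug",q[:2],np.sqrt(q[2]+q[:2]@q[:2]))
rim=T([(300,86),(396,90),(348,73),(348,103)],4,200,170)
P=onz(s,rim,105)[:,:2];print(P);A=np.c_[2*P,np.ones(len(P))];q=np.linalg.lstsq(A,(P**2).sum(1),rcond=None)[0];print("jug side",q[:2],np.sqrt(q[2]+q[:2]@q[:2]))
print("handle top arm outer end", onz(t,T([(216,342),(244,340),(238,272),(200,272)],5,310,180),89))
# cups
print("cups",onz(t,T([(103,495),(317,499)],4,200,120),59))
tp=T([(160,381)],5,310,180); print("tape",onz(t,tp,25))
print("carton corner", onz(s,[(0,0)],0)[0]*0)
E
```

```text
box top corners z=108 [[723.3  74.2 108. ]
 [706.5 -69.9 108. ]
 [471.3 -38.5 108. ]
 [490.2 105.2 108. ]]
same z=97 [[725.9  75.3  97. ]
 [709.  -69.9  97. ]
 [471.9 -38.3  97. ]
 [490.9 106.6  97. ]]
top fin [ 11  11  24  10 161] [237.2 210.5]
(237.16216278076172, 210.52702808380127) ((23.18025779724121, 6.904757499694824), 9.462321281433105)
[[511.8  29.3 137. ]] [[507.   61.6 137. ]
 [525.5  59.1 137. ]
 [516.6  -2.9 137. ]
 [498.1  -0.4 137. ]]
side fin [  7   8   9  17 101] [281.1 221.7]
(281.539999961853, 221.22000122070312) ((7.071067810058594, 16.68772315979004), 8.130102157592773)
top dish ((526.5615234375, 328.62982177734375), 64.12773132324219) [   9    6   43   43 1445]
[526.4 328.6] 62.522302697713805
side dish ((526.0560913085938, 331.2189025878906), 68.97537231445312) [   7    5   53   34 1418]
[524.9 330.8] 65.74854465230862
jug [ 500.8 -288.1] 44.88506909798385
[[ 543.5 -287.3]
 [ 453.5 -282. ]
 [ 498.7 -329.6]
 [ 498.1 -242. ]]
jug side [ 498.4 -285.8] 44.45493955412722
handle top arm outer end [[ 418.4 -291.5   89. ]
 [ 419.9 -307.1   89. ]
 [ 457.6 -303.5   89. ]
 [ 457.1 -282.3   89. ]]
cups [[424.   65.7  59. ]
 [424.5 -86.3  59. ]]
tape [[ 396.  -269.6   25. ]]
carton corner [-0.  0.  0.]
```

```bash
cat >> h.py <<'E'
from scipy.spatial.transform import Rotation as Ro
import json,os
def Rrpy(r,p,y): return Ro.from_euler('xyz',[r,p,y])
def getcmd():
    d=json.load(open("cmd.json")); return np.array(d["p"]),Ro.from_quat(d["q"])
def setcmd(p,R): json.dump({"p":list(map(float,p)),"q":list(map(float,R.as_quat()))},open("cmd.json","w"))
def plan(p,R,commit=True,via=None):
    """row values for target pose; stores rounded result as the new commanded pose"""
    p0,R0=getcmd(); d=R0.inv().apply(np.array(p)-p0)/300; w=(R0.inv()*R).as_rotvec()/(2*np.pi)
    d=np.round(d,4);w=np.round(w,4)
    print("dx %.4f dy %.4f dz %.4f wx %.4f wy %.4f wz %.4f"%(*d,*w), "| mm %.0f deg %.0f rows>=%.1f"%(np.linalg.norm(d)*300,np.linalg.norm(w)*360,max(np.linalg.norm(d)*300/41.7,np.linalg.norm(w)*360/7.16)))
    if commit: setcmd(p0+R0.apply(d*300),R0*Ro.from_rotvec(w*2*np.pi))
def st():
    from plant import readout
    s=readout.get_state(); f=open("log.txt","a"); f.write(json.dumps([list(map(float,s["joint_pos"])),list(map(float,s["ee_pos"])),list(map(float,s["eef_rot"])),float(s["time"])])+"\n")
    c,R=getcmd(); dr=(R.inv()*Rrpy(*s["eef_rot"])).magnitude()*57.3
    print("t %.2f"%s["time"],"q",np.round(s["joint_pos"],3),"p",np.round(s["ee_pos"],1),"rpy",np.round(s["eef_rot"],3),"F",np.round(s["contact_force"],1),"T",np.round(s["wrist_torque"],2),"w %.3f"%s["gripper_width"],"| err mm",np.round(s["ee_pos"]-c,1),"deg %.1f"%dr)
E
python3 - <<'E'
from h import *
np.set_printoptions(precision=1,suppress=True)
s=load("side0");t=load("top0")
print(tri(t,[(237.2,210.3)],s,[(281.3,214.5)]))
for z in (110,122,137): print(onz(s,[(281.1,221.7)],z))
setcmd([227.5,528.1,248.3],Rrpy(np.pi,0,2.735)); st()
plan([513,29,215],Rrpy(np.pi,0,1.438))
E
```

```text
[[512.6  29.1 138.5   0.6]]
[[513.2  17.2 110. ]]
[[512.9  45.5 122. ]]
[[512.4  80.8 137. ]]
t 0.10 q [ 1.   0.2  1.5 -0.   1.4 -0.2] p [227.2 527.5 247.2] rpy [-3.1 -0.   2.7] F [-0.6  0.5 -0.5] T [-0.  0.  0.] w 1.000 | err mm [-0.3 -0.6 -1.1] deg 0.1
dx -1.5320 dy -1.1517 dz 0.1110 wx 0.0000 wy -0.0000 wz 0.2064 | mm 576 deg 74 rows>=13.8
```

```bash
python3 - <<'E'
from h import *
setcmd([227.5,528.1,248.3],Rrpy(np.pi,0,2.735))
plan([370,279,248],Rrpy(np.pi,0,2.087))
plan([513,29,215],Rrpy(np.pi,0,1.438))
E
```

```text
dx -0.7647 dy -0.5748 dz 0.0010 wx 0.0000 wy -0.0000 wz 0.1031 | mm 287 deg 37 rows>=6.9
dx -0.9600 dy 0.0030 dz 0.1100 wx -0.0000 wy -0.0000 wz 0.1033 | mm 290 deg 37 rows>=7.0
```

Emit:
play_rows:
  rows:
    - {"dx": -0.7647,"dy": -0.5748,"dz": 0.001,"wz": 0.1031,"jaw": 60}
    - {"dx": -0.7647,"dy": -0.5748,"dz": 0.001,"wz": 0.1031,"jaw": 60}
    - {"dx": -0.7647,"dy": -0.5748,"dz": 0.001,"wz": 0.1031,"jaw": 60}
    - {"dx": -0.7647,"dy": -0.5748,"dz": 0.001,"wz": 0.1031,"jaw": 60}
    - {"dx": -0.7647,"dy": -0.5748,"dz": 0.001,"wz": 0.1031,"jaw": 60}
    - {"dx": -0.7647,"dy": -0.5748,"dz": 0.001,"wz": 0.1031,"jaw": 60}
    - {"dx": -0.7647,"dy": -0.5748,"dz": 0.001,"wz": 0.1031,"jaw": 60}
    - {"dx": -0.7647,"dy": -0.5748,"dz": 0.001,"wz": 0.1031,"jaw": 60}

```text
validation failed for argument at $.ro...
```

Emit:
play_rows:
  rows:
    - {"dx": -0.96,"dy": 0.003,"dz": 0.11,"wz": 0.1033,"jaw": 60}
    - {"dx": -0.96,"dy": 0.003,"dz": 0.11,"wz": 0.1033,"jaw": 60}
    - {"dx": -0.96,"dy": 0.003,"dz": 0.11,"wz": 0.1033,"jaw": 60}
    - {"dx": -0.96,"dy": 0.003,"dz": 0.11,"wz": 0.1033,"jaw": 60}
    - {"dx": -0.96,"dy": 0.003,"dz": 0.11,"wz": 0.1033,"jaw": 60}
    - {"dx": -0.96,"dy": 0.003,"dz": 0.11,"wz": 0.1033,"jaw": 60}
    - {"dx": -0.96,"dy": 0.003,"dz": 0.11,"wz": 0.1033,"jaw": 60}
    - {"dx": -0.96,"dy": 0.003,"dz": 0.11,"wz": 0.1033,"jaw": 60}
    - {"dx": -0.96,"dy": 0.003,"dz": 0.11,"wz": 0.1033,"jaw": 60}

```text
validation failed for argument at $.ro...
```

```bash
python3 - <<'E'
from h import *
st()
plan([513,29,128],Rrpy(np.pi,0,1.438))
E
```

```text
t 0.10 q [ 1.014  0.207  1.543 -0.     1.394 -0.151] p [227.2 527.5 247.2] rpy [-3.14  -0.     2.735] F [-0.6  0.5 -0.5] T [-0.03  0.    0.03] w 1.000 | err mm [-285.8  498.5   32.2] deg 74.3
dx 0.0000 dy 0.0000 dz 0.2900 wx -0.0000 wy -0.0000 wz 0.0000 | mm 87 deg 0 rows>=2.1
```

Emit:
play_rows:
  rows:
    - {"wx": 0,"wy": 0,"wz": 0.1031,"dx": -0.7647,"dy": -0.5748,"dz": 0.001,"jaw": 60}
    - {"wx": 0,"wy": 0,"wz": 0.1031,"dx": -0.7647,"dy": -0.5748,"dz": 0.001,"jaw": 60}
    - {"wx": 0,"wy": 0,"wz": 0.1031,"dx": -0.7647,"dy": -0.5748,"dz": 0.001,"jaw": 60}
    - {"wx": 0,"wy": 0,"wz": 0.1031,"dx": -0.7647,"dy": -0.5748,"dz": 0.001,"jaw": 60}
    - {"wx": 0,"wy": 0,"wz": 0.1031,"dx": -0.7647,"dy": -0.5748,"dz": 0.001,"jaw": 60}
    - {"wx": 0,"wy": 0,"wz": 0.1031,"dx": -0.7647,"dy": -0.5748,"dz": 0.001,"jaw": 60}
    - {"wx": 0,"wy": 0,"wz": 0.1031,"dx": -0.7647,"dy": -0.5748,"dz": 0.001,"jaw": 60}
    - {"wx": 0,"wy": 0,"wz": 0.1031,"dx": -0.7647,"dy": -0.5748,"dz": 0.001,"jaw": 60}

```text
time: 0.77
ee_pos: [372.6, 273.8, 247.7]
eef_rot: [-3.141, 0.003, 2.08]
contact_force: [-0.1, 0.6, 0.1]
gripper_width: 0.596
```

```bash
python3 - <<'E'
from h import *
setcmd([227.5,528.1,248.3],Rrpy(np.pi,0,2.735))
plan([370,279,248],Rrpy(np.pi,0,2.087))
st()
E
```

```text
dx -0.7647 dy -0.5748 dz 0.0010 wx 0.0000 wy -0.0000 wz 0.1031 | mm 287 deg 37 rows>=6.9
t 0.77 q [ 0.448 -0.037  1.806 -0.003  1.373 -0.06 ] p [372.6 273.8 247.7] rpy [-3.141e+00  3.000e-03  2.080e+00] F [-0.1  0.6  0.1] T [0.04 0.   0.02] w 0.596 | err mm [ 2.6 -5.2 -0.3] deg 0.5
```

Emit:
play_rows:
  rows:
    - {"wx": 0,"wy": 0,"wz": 0.1033,"dx": -0.96,"dy": 0.003,"dz": 0.11,"jaw": 60}
    - {"wx": 0,"wy": 0,"wz": 0.1033,"dx": -0.96,"dy": 0.003,"dz": 0.11,"jaw": 60}
    - {"wx": 0,"wy": 0,"wz": 0.1033,"dx": -0.96,"dy": 0.003,"dz": 0.11,"jaw": 60}
    - {"wx": 0,"wy": 0,"wz": 0.1033,"dx": -0.96,"dy": 0.003,"dz": 0.11,"jaw": 60}
    - {"wx": 0,"wy": 0,"wz": 0.1033,"dx": -0.96,"dy": 0.003,"dz": 0.11,"jaw": 60}
    - {"wx": 0,"wy": 0,"wz": 0.1033,"dx": -0.96,"dy": 0.003,"dz": 0.11,"jaw": 60}
    - {"wx": 0,"wy": 0,"wz": 0.1033,"dx": -0.96,"dy": 0.003,"dz": 0.11,"jaw": 60}
    - {"wx": 0,"wy": 0,"wz": 0.1033,"dx": -0.96,"dy": 0.003,"dz": 0.11,"jaw": 60}
    - {"wx": 0,"wy": 0,"wz": 0.1033,"dx": -0.96,"dy": 0.003,"dz": 0.11,"jaw": 60}
    - {"wx": 0,"wy": 0,"wz": 0.1033,"dx": -0.96,"dy": 0.003,"dz": 0.11,"jaw": 60}

```text
time: 1.6
ee_pos: [512.3, 29.4, 214.3]
eef_rot: [-3.14, -0.001, 1.438]
contact_force: [0.4, -0.4, -0.2]
gripper_width: 0.601
```

```bash
python3 - <<'E'
from h import *
plan([513,29,215],Rrpy(np.pi,0,1.438))
st()
plan([513,29,128],Rrpy(np.pi,0,1.438))
from plant import cams
for n in("top","side"):
    c=cams.capture(n); pickle.dump(c,open(n+"1.pkl","wb"))
    if n=="top": crop(c,180,120,300,260,4,"pics/top1.png")
    else: crop(c,200,120,380,290,4,"pics/side1.png")
E
```

```text
dx -0.9600 dy 0.0030 dz 0.1100 wx -0.0000 wy -0.0000 wz 0.1033 | mm 290 deg 37 rows>=7.0
t 1.60 q [-1.120e-01  1.080e-01  1.728e+00  1.000e-03  1.308e+00  2.100e-02] p [512.3  29.4 214.3] rpy [-3.140e+00 -1.000e-03  1.438e+00] F [ 0.4 -0.4 -0.2] T [ 0.05  0.06 -0.02] w 0.601 | err mm [-0.7  0.4 -0.7] deg 0.1
dx 0.0000 dy 0.0000 dz 0.2900 wx -0.0000 wy -0.0000 wz 0.0000 | mm 87 deg 0 rows>=2.1
```

View pics/side1.png

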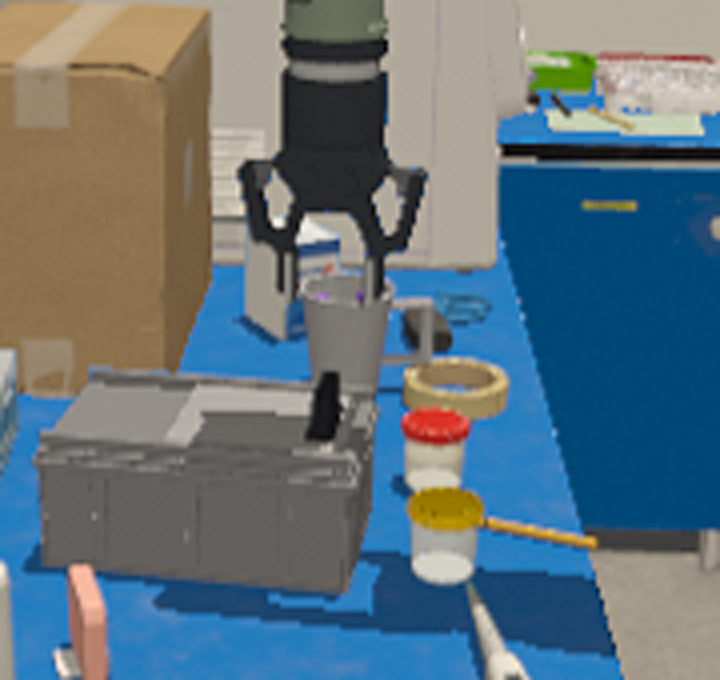

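Emit:
play_rows:
  rows:
    - {"wx": 0,"wy": 0,"wz": 0,"dx": 0,"dy": 0,"dz": 0.1,"jaw": 60}
    - {"wx": 0,"wy": 0,"wz": 0,"dx": 0,"dy": 0,"dz": 0.2,"jaw": 60}
    - {"wx": 0,"wy": 0,"wz": 0,"dx": 0,"dy": 0,"dz": 0.26,"jaw": 60}
    - {"wx": 0,"wy": 0,"wz": 0,"dx": 0,"dy": 0,"dz": 0.29,"jaw": 60}
    - {"wx": 0,"wy": 0,"wz": 0,"dx": 0,"dy": 0,"dz": 0.29,"jaw": 0}
    - {"wx": 0,"wy": 0,"wz": 0,"dx": 0,"dy": 0,"dz": 0.29,"jaw": 0}
    - {"wx": 0,"wy": 0,"wz": 0,"dx": 0,"dy": 0,"dz": 0.29,"jaw": 0}
    - {"wx": 0,"wy": 0,"wz": 0,"dx": 0,"dy": 0,"dz": 0.29,"jaw": 0}
    - {"wx": 0,"wy": 0,"wz": 0,"dx": 0,"dy": 0,"dz": 0.29,"jaw": 0}
  squeeze: 30

```text
time: 2.45
ee_pos: [514.2, 29.3, 129.8]
eef_rot: [3.138, -0.001, 1.438]
contact_force: [-0.3, 1.2, 3.5]
gripper_width: 0.159
```

```bash
python3 - <<'E'
from h import *
st()
E
```

```text
t 2.45 q [-1.120e-01  2.110e-01  1.802e+00  1.000e-03  1.125e+00  2.000e-02] p [514.2  29.3 129.8] rpy [ 3.138e+00 -1.000e-03  1.438e+00] F [-0.3  1.2  3.5] T [0.27 0.09 0.16] w 0.159 | err mm [1.3 0.3 1.8] deg 0.2
```

Emit:
play_rows:
  rows:
    - {"wx": 0,"wy": 0,"wz": 0,"dx": 0,"dy": 0.04,"dz": -0.005,"jaw": 0}
    - {"wx": 0,"wy": 0,"wz": 0,"dx": 0,"dy": 0.1,"dz": -0.005,"jaw": 0}
    - {"wx": 0,"wy": 0,"wz": 0,"dx": 0,"dy": 0.16,"dz": -0.005,"jaw": 0}
    - {"wx": 0,"wy": 0,"wz": 0,"dx": 0,"dy": 0.22,"dz": -0.005,"jaw": 0}
    - {"wx": 0,"wy": 0,"wz": 0,"dx": 0,"dy": 0.28,"dz": -0.005,"jaw": 0}
    - {"wx": 0,"wy": 0,"wz": 0,"dx": 0,"dy": 0.33,"dz": -0.005,"jaw": 0}
    - {"wx": 0,"wy": 0,"wz": 0,"dx": 0,"dy": 0.36,"dz": -0.005,"jaw": 0}
    - {"wx": 0,"wy": 0,"wz": 0,"dx": 0,"dy": 0.37,"dz": -0.005,"jaw": 0}
    - {"wx": 0,"wy": 0,"wz": 0,"dx": 0,"dy": 0.37,"dz": -0.005,"jaw": 0}

```text
time: 3.2
ee_pos: [609.0, 16.9, 129.4]
eef_rot: [-3.105, 0.0, 1.44]
contact_force: [-41.7, 4.7, 31.3]
gripper_width: 0.16
```

```bash
python3 - <<'E'
from h import *
p,R=getcmd(); setcmd(p+R.apply([0,111,-1.5]),R)
st()
E
```

```text
t 3.20 q [-0.114  0.416  1.53   0.     1.232  0.017] p [609.   16.9 129.4] rpy [-3.105  0.     1.44 ] F [-41.7   4.7  31.3] T [0.74 5.96 0.08] w 0.160 | err mm [-14.    2.6  -0.1] deg 2.1
```

Emit:
play_rows:
  rows:
    - {"wx": 0,"wy": 0,"wz": 0,"dx": 0,"dy": -0.02,"dz": 0,"jaw": 0}
    - {"wx": 0,"wy": 0,"wz": 0,"dx": 0,"dy": -0.043,"dz": 0,"jaw": 0}
    - {"wx": 0,"wy": 0,"wz": 0,"dx": 0,"dy": -0.043,"dz": 0,"jaw": 0}

```text
time: 3.45
ee_pos: [608.5, 16.9, 129.7]
eef_rot: [-3.14, -0.001, 1.438]
contact_force: [0.3, 3.0, 1.0]
gripper_width: 0.154
```

```bash
python3 - <<'E'
from h import *
p,R=getcmd(); setcmd(p+R.apply([0,-12.9,0]),R)
st()
from plant import cams
for n in("top","side"):
    c=cams.capture(n); pickle.dump(c,open(n+"2.pkl","wb"))
    if n=="top": crop(c,180,120,300,260,4,"pics/top2.png")
    else: crop(c,200,120,380,290,4,"pics/side2.png")
E
```

```text
t 3.45 q [-1.150e-01  3.950e-01  1.559e+00  1.000e-03  1.190e+00  1.700e-02] p [608.5  16.9 129.7] rpy [-3.140e+00 -1.000e-03  1.438e+00] F [0.3 3.  1. ] T [0.5  0.78 0.08] w 0.154 | err mm [-1.7  0.9  0.2] deg 0.1
```

View pics/side2.png

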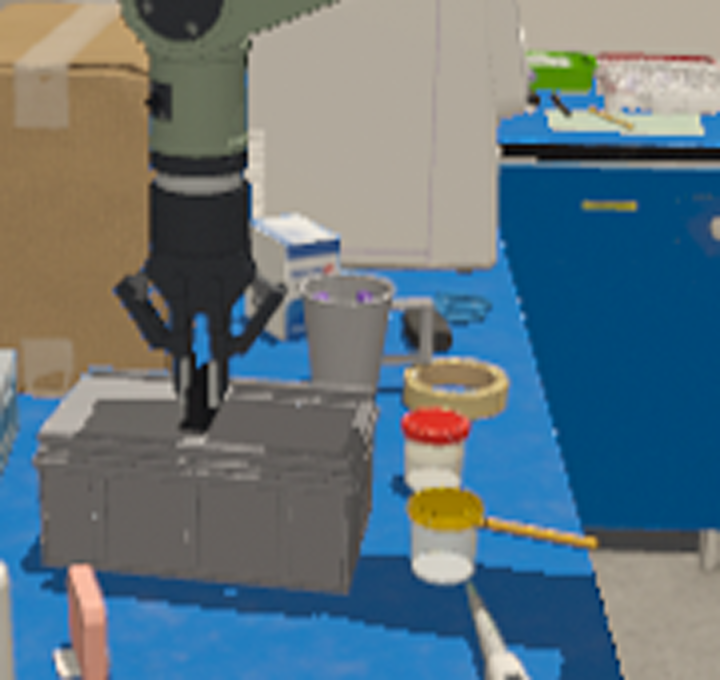

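View pics/top2.png

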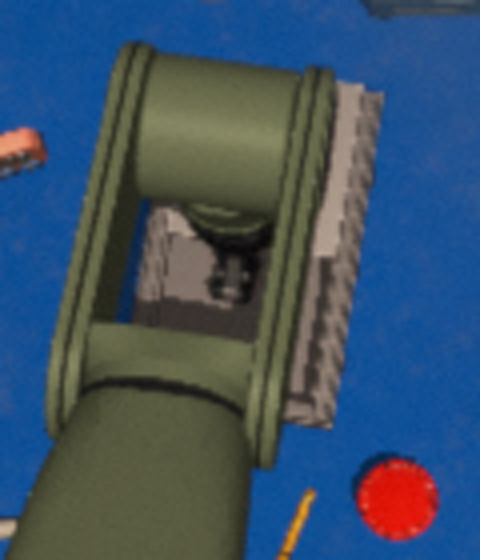

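Emit:
play_rows:
  rows:
    - {"wx": 0,"wy": 0,"wz": 0,"dx": 0,"dy": 0,"dz": 0,"jaw": 60}
    - {"wx": 0,"wy": 0,"wz": 0,"dx": 0,"dy": 0,"dz": 0,"jaw": 60}
    - {"wx": 0,"wy": 0,"wz": 0,"dx": 0,"dy": 0,"dz": -0.1,"jaw": 60}
    - {"wx": 0,"wy": 0,"wz": 0,"dx": 0,"dy": 0,"dz": -0.23,"jaw": 60}
    - {"wx": 0,"wy": 0,"wz": 0,"dx": 0,"dy": 0,"dz": -0.35,"jaw": 60}
    - {"wx": 0,"wy": 0,"wz": 0,"dx": 0,"dy": 0,"dz": -0.4,"jaw": 60}

```text
time: 4.05
ee_pos: [614.1, 14.9, 256.5]
eef_rot: [3.129, 0.0, 1.437]
contact_force: [1.0, -0.8, 1.2]
gripper_width: 0.599
```

```bash
cat > fk.py <<'E'
from h import *
from scipy.optimize import least_squares
def fk(P,q):
    h,a1,d,L2,a3,L4,L6,g=P
    q1,q2,q3,q4,q5,q6=q
    A=Ro.from_euler('z',q1); R2=A*Ro.from_euler('y',q2); R3=R2*Ro.from_euler('y',q3); R4=R3*Ro.from_euler('z',q4); R5=R4*Ro.from_euler('y',q5); R6=R5*Ro.from_euler('z',q6+g)
    p=A.apply([a1,d,h])+R2.apply([0,0,L2])+R3.apply([a3,0,L4])+R6.apply([0,0,L6])
    return p,R6
def fit():
    D=[json.loads(l) for l in open("log.txt")]
    def res(P):
        o=[]
        for q,p,e,_ in D:
            pp,R=fk(P,q); o+=list(pp-p)+list((R.inv()*Rrpy(*e)).as_rotvec()*200)
        # weak priors
        o+=list((np.array(P)-P0)*np.array([.002,.01,.002,.002,.01,.002,.002,0]))
        return o
    P0=np.array([300,0,86,350,0,350,220,np.pi/2.])
    best=None
    for g in(0,np.pi/2,np.pi,-np.pi/2):
        P1=P0.copy();P1[7]=g;r=least_squares(res,P1)
        if best is None or r.cost<best.cost: best=r
    return best.x,best.cost,np.abs(best.fun).reshape(-1)[:-8].max()
E
python3 - <<'E'
from fk import *
p,R=getcmd(); setcmd(p+R.apply([0,0,-120]),R)
st()
np.set_printoptions(precision=2,suppress=True)
P,c,m=fit();print(P,c,m)
E
```

```text
t 4.05 q [-1.160e-01  2.750e-01  1.440e+00 -1.000e-03  1.414e+00  1.700e-02] p [614.1  14.9 256.5] rpy [3.129 0.    1.437] F [ 1.  -0.8  1.2] T [-0.01 -0.04 -0.01] w 0.599 | err mm [ 3.9 -1.2  7. ] deg 0.7
[282.66  -0.02  86.2  454.95  93.97 499.59 299.04   1.57] 0.5219994818347237 0.02263408157921276
```

```bash
cat >> fk.py <<'E'
LO=np.array([-2.73,-.86,.23,-1.11,.08,-2.82]);HI=np.array([2.73,2.22,2.46,4.25,2.63,2.82])
def tool(p,h,flip=False,roll=0):
    """pitch below horizontal p, heading h (rad); jaw horizontal; roll about tool z"""
    z=np.array([np.cos(p)*np.cos(h),np.cos(p)*np.sin(h),-np.sin(p)])
    y=np.array([-np.sin(h),np.cos(h),0])*(-1 if flip else 1); x=np.cross(y,z)
    return Ro.from_matrix(np.c_[x,y,z])*Ro.from_euler('z',roll)
def ik(P,pos,R,seeds=None):
    """all solutions (wrist partitioned numeric via least squares from seeds)"""
    sols=[]
    w=np.array(pos)-R.apply([0,0,P[6]]) # wrist
    r=np.hypot(w[0],w[1])
    if r<=abs(P[2]): return sols
    q1=np.arctan2(w[1],w[0])-np.arcsin(P[2]/r)
    rr=np.sqrt(r*r-P[2]**2)-P[1]; zz=w[2]-P[0]
    F=np.hypot(P[4],P[5]); b=np.arctan2(P[4],P[5]); D2=rr*rr+zz*zz
    c=(D2-P[3]**2-F*F)/(2*P[3]*F)
    if abs(c)>1: return sols
    for e in(1,-1):
        t=e*np.arccos(c); q3=t-b
        q2=np.arctan2(rr,zz)-np.arctan2(F*np.sin(t),P[3]+F*np.cos(t))
        R3=Ro.from_euler('z',q1)*Ro.from_euler('y',q2+q3); M=(R3.inv()*R).as_matrix()
        q5=np.arccos(np.clip(M[2,2],-1,1))
        q4=np.arctan2(M[1,2],M[0,2]); q6=np.arctan2(M[2,1],-M[2,0])-P[7]
        for k in(0,1,-1):
          for m in(0,1,-1):
            q=np.array([q1,q2,q3,q4+2*np.pi*k,q5,q6+2*np.pi*m])
            if (q>=LO).all() and (q<=HI).all(): sols.append(q)
    return sols
def margin(q): return np.min(np.minimum(q-LO,HI-q))
E
python3 - <<'E'
from fk import *
np.set_printoptions(precision=2,suppress=True)
P,c,m=fit()
q=[0.3,.4,1.5,.5,1.2,.3];p,R=fk(P,q);print(ik(P,p,R))
g=np.array([423,-298.5,60]);h=.147
for pd in(20,30,40,50,60,70,80):
  for f in(0,1):
    R=tool(np.radians(pd),h,f)
    for b in(0,100): 
      print(pd,f,b,ik(P,g-R.apply([0,0,b]),R))
E
```

```text
[array([0.3, 0.4, 1.5, 0.5, 1.2, 0.3])]
20 0 0 [array([-1.4 ,  0.59,  2.15,  1.45,  1.24,  1.99])]
20 0 100 [array([-1.67,  0.48,  2.2 ,  1.2 ,  1.36,  2.02])]
20 1 0 [array([-1.4 ,  0.59,  2.15,  1.45,  1.24, -1.15])]
20 1 100 [array([-1.67,  0.48,  2.2 ,  1.2 ,  1.36, -1.12])]
30 0 0 [array([-1.34,  0.46,  2.17,  1.36,  1.08,  2.16])]
30 0 100 [array([-1.59,  0.29,  2.22,  1.13,  1.24,  2.23])]
30 1 0 [array([-1.34,  0.46,  2.17,  1.36,  1.08, -0.98])]
30 1 100 [array([-1.59,  0.29,  2.22,  1.13,  1.24, -0.91])]
40 0 0 [array([-1.26,  0.35,  2.16,  1.21,  0.94,  2.38])]
40 0 100 [array([-1.47,  0.14,  2.21,  1.01,  1.13,  2.48])]
40 1 0 [array([-1.26,  0.35,  2.16,  1.21,  0.94, -0.76])]
40 1 100 [array([-1.47,  0.14,  2.21,  1.01,  1.13, -0.66])]
50 0 0 [array([-1.17,  0.27,  2.12,  1.  ,  0.83,  2.66])]
50 0 100 [array([-1.34,  0.04,  2.16,  0.83,  1.05,  2.76])]
50 1 0 [array([-1.17,  0.27,  2.12,  1.  ,  0.83, -0.48])]
50 1 100 [array([-1.34,  0.04,  2.16,  0.83,  1.05, -0.39])]
60 0 0 []
60 0 100 []
60 1 0 [array([-1.07,  0.24,  2.07,  0.73,  0.78, -0.16])]
60 1 100 [array([-1.19,  0.01,  2.09,  0.61,  1.  , -0.09])]
70 0 0 []
70 0 100 []
70 1 0 [array([-0.97,  0.24,  2.  ,  0.45,  0.79,  0.16])]
70 1 100 [array([-1.04,  0.03,  2.  ,  0.38,  1.02,  0.2 ])]
80 0 0 [array([-0.87,  0.27,  1.92,  0.19,  0.87, -2.71])]
80 0 100 [array([-0.9 ,  0.09,  1.89,  0.17,  1.08, -2.69])]
80 1 0 [array([-0.87,  0.27,  1.92,  0.19,  0.87,  0.43])]
80 1 100 [array([-0.9 ,  0.09,  1.89,  0.17,  1.08,  0.45])]
```

```bash
cat > pour.py <<'E'
from fk import *
BOX=np.array([597.8,17.75,0]);BY=-0.1325
RB=Ro.from_euler('z',BY)
def tcp_from_jug(foot,Rj,p,flip):
    Rt=tool(p,0,flip); R=Rj*Rt
    pos=foot+Rj.apply(np.array([-78,0,58])+Rt.apply([0,0,2])); return pos,R
def pose(th,mdir,psi,lip,p,flip):
    m=np.array([np.cos(mdir),np.sin(mdir),0]); ax=np.cross([0,0,1],m)
    T=Ro.from_rotvec(ax*th); Rj=T*Ro.from_euler('z',psi)
    foot=lip-T.apply(np.array([0,0,105])+43.5*m)
    return foot,Rj
E
cat > search.py <<'E'
from pour import *
P,_,_=fit()
out=[]
for pd in(35,45,55,65):
 for flip in(0,1):
  p=np.radians(pd)
  for mb in range(0,360,30):
   md=BY+np.radians(mb)
   m=np.array([np.cos(md),np.sin(md),0])
   lip=RB.apply([-54,0,118])+BOX-m*28
   for ps in range(0,360,15):
    psi=np.radians(ps); qp=None; mm=9; ok=True; jump=0
    zmin=999
    for thd in range(30,146,5):
      foot,Rj=pose(np.radians(thd),md,psi,lip,p,flip)
      pos,R=tcp_from_jug(foot,Rj,p,flip)
      s=ik(P,pos,R)
      if not s: ok=False;break
      # hand points
      for b,rad in((-17,12),(40,25),(60,50),(150,50),(290,75)):
          X=pos-R.apply([0,0,b]); 
          zmin=min(zmin,X[2]-rad)
      if qp is None: q=max(s,key=margin)
      else:
        q=min(s,key=lambda a:np.abs(a-qp).max()); jump=max(jump,np.abs(q-qp).max())
      mm=min(mm,margin(q)); qp=q
    if ok and jump<0.6 and zmin>112: out.append((mm,jump,zmin,pd,flip,mb,ps,qp))
out.sort(key=lambda o:-o[0]+o[1])
np.set_printoptions(precision=2,suppress=True)
print(len(out))
for o in out[:40]: print("%.2f %.2f %.0f p%d f%d m%d psi%d"%o[:7],o[7])
E
python3 search.py
```

```text
0
```

```bash
sed -i 's/and zmin>112//; s/jump<0.6/jump<0.9/; s/out.sort.*/out.sort(key=lambda o:-o[2])/' search.py; python3 search.py
```

```text
401
0.47 0.11 109 p35 f0 m240 psi225 [-0.82  0.51  1.98  1.36  1.73 -0.86]
0.08 0.17 109 p35 f0 m210 psi195 [-0.83  0.31  2.38  1.79  1.47 -1.06]
0.02 0.14 109 p35 f1 m60 psi45 [ 0.31  0.98  1.06 -1.09  2.31  0.73]
0.25 0.09 109 p35 f0 m300 psi285 [-0.48  0.94  1.14  0.95  2.38 -0.71]
0.59 0.08 109 p35 f0 m270 psi255 [-0.67  0.73  1.55  1.12  2.04 -0.75]
0.27 0.13 109 p35 f0 m240 psi240 [-0.86  0.41  2.18  1.5   1.62 -1.1 ]
0.05 0.16 109 p35 f0 m330 psi330 [-0.37  1.04  0.95  0.8   2.58 -0.93]
0.05 0.16 109 p35 f1 m330 psi330 [-0.37  1.04  0.95  0.8   2.58  2.21]
0.63 0.10 109 p35 f0 m270 psi270 [-0.75  0.63  1.75  1.19  1.91 -0.95]
0.39 0.12 109 p35 f0 m300 psi300 [-0.57  0.84  1.33  1.    2.24 -0.88]
0.06 0.11 109 p35 f1 m60 psi60 [ 0.22  1.07  0.89 -1.05  2.46  0.56]
0.68 0.09 106 p35 f0 m240 psi210 [-0.76  0.64  1.78  1.27  1.87 -0.66]
0.06 0.12 106 p35 f0 m30 psi0 [ 0.21  1.1   0.86 -1.01  2.54 -2.25]
0.26 0.14 106 p35 f0 m210 psi180 [-0.86  0.44  2.2   1.59  1.6  -0.85]
0.44 0.07 106 p35 f0 m270 psi240 [-0.59  0.85  1.35  1.08  2.19 -0.56]
0.10 0.08 106 p35 f0 m300 psi270 [-0.3
[... 1025 characters left out ...]
0.12 102 p35 f0 m330 psi0 [-0.56  0.93  1.27  0.98  2.36 -1.19]
0.01 0.12 102 p35 f1 m330 psi0 [-0.56  0.93  1.27  0.98  2.36  1.95]
0.24 0.20 102 p35 f0 m270 psi300 [-0.87  0.53  2.12  1.43  1.75 -1.45]
0.46 0.11 100 p45 f0 m240 psi225 [-0.81  0.63  1.97  1.45  1.85 -0.95]
0.09 0.18 100 p45 f0 m210 psi195 [-0.81  0.51  2.35  1.88  1.67 -1.22]
0.17 0.09 100 p45 f0 m300 psi285 [-0.48  1.01  1.14  1.09  2.46 -0.64]
0.50 0.08 100 p45 f0 m270 psi255 [-0.67  0.81  1.55  1.23  2.13 -0.76]
0.29 0.13 100 p45 f0 m240 psi240 [-0.84  0.57  2.14  1.56  1.77 -1.21]
0.60 0.10 100 p45 f0 m270 psi270 [-0.74  0.73  1.73  1.28  2.03 -0.99]
0.29 0.12 100 p45 f0 m300 psi300 [-0.56  0.93  1.31  1.11  2.34 -0.85]
```

```bash
cat > chk.py <<'E'
from pour import *
from scipy.spatial.transform import Slerp
def path(P,wps,q=None,n=8):
    """wps list of (pos,R); returns margins"""
    for i in range(len(wps)-1):
        (a,Ra),(b,Rb)=wps[i],wps[i+1]; sl=Slerp([0,1],Ro.concatenate([Ra,Rb])); mm=9;dj=0;bad=False;dq=np.zeros(6)
        for t in np.linspace(0,1,n+1):
            s=ik(P,np.array(a)*(1-t)+np.array(b)*t,sl(t))
            if not s: bad=True;print("  no ik at",i,round(t,2));break
            q2=s[0] if q is None else min(s,key=lambda x:np.abs(x-q).max())
            if q is not None: dj=max(dj,np.abs(q2-q).max());dq+=np.abs(q2-q)
            q=q2; mm=min(mm,margin(q))
        print(i,"->",i+1,"margin %.2f maxstep %.2f sum %.2f"%(mm,dj,dq.max()),q)
    return q
E
python3 - <<'E'
from chk import *
np.set_printoptions(precision=2,suppress=True)
P,_,_=fit()
p=np.radians(38);h=.147;flip=0
R=tool(p,h,flip);zt=R.apply([0,0,1]); g=np.array([500,-287,58])-78*np.array([np.cos(h),np.sin(h),0])+2*zt
print(g)
c,Rc=getcmd()
Rm=Slerp([0,1],Ro.concatenate([Rc,R]))(0.5); print(R.as_euler('xyz'),Rm.as_euler('xyz'),(Rc.inv()*R).magnitude()*57.3,(Rc.inv()*tool(p,h,1)).magnitude()*57.3)
D=json.loads(open("log.txt").readlines()[-1])[0]
path(P,[(c,Rc),(np.array([470,-150,280]),Rm),(g-60*zt+[0,0,100],R),(g-60*zt,R),(g,R)],np.array(D))
R=tool(p,h,1);Rm=Slerp([0,1],Ro.concatenate([Rc,R]))(0.5)
path(P,[(c,Rc),(np.array([470,-150,280]),Rm),(g-60*zt+[0,0,100],R),(g-60*zt,R),(g,R)],np.array(D))
# pour & place
md=BY-np.pi/2
for mdo,ps in((0,0),(0,-.26),(-.5,-.7)):
  m_=md+mdo; psi=md+ps
  m=np.array([np.cos(m_),np.sin(m_),0]); L=RB.apply([-54,0,0])+BOX-m*28
  seq=[]
  for th,z in((0,240),(45,200),(80,130),(90,120),(140,120)):
    foot,Rj=pose(np.radians(th),m_,psi,L+[0,0,z],p,0); seq.append(tcp_from_jug(foot,Rj,p,0)); print(th,foot,seq[-1][0])
  lift=(g+[0,0,130],tool(p,h,0))
  q=path(P,[(g,tool(p,h,0)),lift,seq[0]]+seq[1:]+seq[::-1],None)
E
```

```text
[ 424.4  -298.19   56.77]
[ 3.14  0.91 -2.99] [2.89 0.44 2.25] 114.53674751750223 88.24126382216629
0 -> 1 margin 0.41 maxstep 0.26 sum 1.35 [-0.54 -0.31  2.05  0.12  0.92 -1.33]
  no ik at 1 0.62
1 -> 2 margin 0.21 maxstep 0.34 sum 1.28 [-1.02 -0.33  2.23  0.74  0.89 -2.61]
2 -> 3 margin 0.16 maxstep 5.27 sum 5.54 [-1.4   0.25  2.2   1.12  1.06  2.38]
3 -> 4 margin 0.26 maxstep 0.02 sum 0.13 [-1.28  0.38  2.16  1.26  0.96  2.33]
0 -> 1 margin 0.54 maxstep 0.10 sum 0.65 [-0.76 -0.16  1.92  0.48  1.26 -0.14]
1 -> 2 margin 0.29 maxstep 0.09 sum 0.64 [-1.4  -0.    2.17  1.01  1.2  -0.49]
2 -> 3 margin 0.26 maxstep 0.04 sum 0.27 [-1.4   0.25  2.2   1.12  1.06 -0.76]
3 -> 4 margin 0.26 maxstep 0.02 sum 0.13 [-1.28  0.38  2.16  1.26  0.96 -0.82]
0 [553.72  95.76 135.  ] [563.82 171.51 191.77]
45 [561.85 156.72 156.51] [563.68 170.5  250.69]
80 [562.63 162.62 154.61] [557.   120.36 239.73]
90 [561.84 156.72 163.5 ] [554.34 100.45 239.92]
140 [552.49  86.51 228.4 ] [539.93  -7.69 234.03]
0 -> 1 margin 0.12 maxstep 0.05 sum 0.37 [-1.28  0.05  2.14  1.06  1.1   2.7 ]
  no ik at 1 0.12
1 -> 2 m
[... 2342 characters left out ...]
 -> 3 margin 0.40 maxstep 1.76 sum 2.06 [0.07 0.5  1.16 0.02 1.67 0.83]
3 -> 4 margin 0.85 maxstep 0.08 sum 0.53 [-0.24  0.24  1.61  0.54  1.29  0.33]
4 -> 5 margin 0.75 maxstep 0.03 sum 0.21 [-0.34  0.21  1.71  0.72  1.28  0.12]
5 -> 6 margin 0.54 maxstep 0.13 sum 0.88 [-0.78  0.51  1.92  1.32  1.75 -0.75]
6 -> 7 margin 0.54 maxstep 0.00 sum 0.00 [-0.78  0.51  1.92  1.32  1.75 -0.75]
7 -> 8 margin 0.54 maxstep 0.13 sum 0.88 [-0.34  0.21  1.71  0.72  1.28  0.12]
8 -> 9 margin 0.75 maxstep 0.03 sum 0.21 [-0.24  0.24  1.61  0.54  1.29  0.33]
9 -> 10 margin 0.85 maxstep 0.08 sum 0.53 [0.07 0.5  1.16 0.02 1.67 0.83]
10 -> 11 margin 0.40 maxstep 0.07 sum 0.55 [ 0.24  0.99  0.71 -0.49  2.23  0.94]
```

```bash
cat > search2.py <<'E'
from chk import *
P,_,_=fit(); h=.147
def run(wps,n=6):
    q=None;mm=9;sw=np.zeros(6)
    for i in range(len(wps)-1):
        (a,Ra),(b,Rb)=wps[i],wps[i+1]; sl=Slerp([0,1],Ro.concatenate([Ra,Rb]))
        for t in np.linspace(0,1,n+1):
            s=ik(P,np.array(a)*(1-t)+np.array(b)*t,sl(t))
            if not s: return None
            q2=s[0] if q is None else min(s,key=lambda x:np.abs(x-q).max())
            if q is not None:
                if np.abs(q2-q).max()>0.7: return None
                sw+=np.abs(q2-q)
            q=q2; mm=min(mm,margin(q))
    return mm,sw.max(),q
out=[]
for pd in(30,38,45,55):
 p=np.radians(pd)
 for f in(0,1):
  R=tool(p,h,f);zt=R.apply([0,0,1]); g=np.array([500,-287,58])-78*np.array([np.cos(h),np.sin(h),0])+2*zt
  for mb in range(0,360,30):
   m_=BY+np.radians(mb); m=np.array([np.cos(m_),np.sin(m_),0]); L=RB.apply([-54,0,0])+BOX-m*28
   for ps in range(0,360,20):
    psi=np.radians(ps); seq=[]; zm=999
    for th,z in((0,260),(45,220),(80,135),(90,118),(115,118),(140,118)):
      foot,Rj=pose(np.radians(th),m_,psi,L+[0,0,z],p,f); pos,Rt=tcp_from_jug(foot,Rj,p,f); seq.append((pos,Rt))
      for b,rad in((-17,12),(40,25),(60,50),(150,50),(290,75)): zm=min(zm,(pos-Rt.apply([0,0,b]))[2]-rad)
    if zm<115 or not ik(P,*seq[-1]) or not ik(P,*seq[3]): continue
    for lz in(80,140):
     for var in(0,1,2):
      lift=(g+[0,0,lz],R)
      extra=[] if var==0 else [((g+[0,0,lz])*(.7 if var==1 else .3)+seq[0][0]*(.3 if var==1 else .7)+[0,0,40],seq[0][1] if var==1 else R)]
      r=run([(g,R),lift]+extra+seq)
      if r: out.append((r[0],r[1],zm,pd,f,mb,ps,lz,var,r[2]))
out.sort(key=lambda o:-o[0])
np.set_printoptions(precision=2,suppress=True)
print(len(out))
for o in out[:25]: print("%.2f sweep %.2f z%.0f p%d f%d m%d psi%d lift%d var%d"%o[:9],o[9])
E
time python3 search2.py
```

```text
87
0.24 sweep 3.25 z125 p30 f0 m180 psi120 lift80 var0 [-0.88  0.47  2.22  1.65  1.58 -0.58]
0.24 sweep 3.95 z125 p30 f0 m180 psi120 lift80 var1 [-0.88  0.47  2.22  1.65  1.58 -0.58]
0.24 sweep 3.53 z125 p30 f0 m180 psi120 lift140 var0 [-0.88  0.47  2.22  1.65  1.58 -0.58]
0.24 sweep 4.23 z125 p30 f0 m180 psi120 lift140 var1 [-0.88  0.47  2.22  1.65  1.58 -0.58]
0.21 sweep 2.26 z191 p30 f1 m60 psi60 lift80 var0 [ 0.21  0.97  0.94 -0.9   2.37  0.64]
0.21 sweep 2.48 z191 p30 f1 m60 psi60 lift80 var1 [ 0.21  0.97  0.94 -0.9   2.37  0.64]
0.21 sweep 2.26 z191 p30 f1 m60 psi60 lift140 var0 [ 0.21  0.97  0.94 -0.9   2.37  0.64]
0.21 sweep 2.46 z191 p30 f1 m60 psi60 lift140 var1 [ 0.21  0.97  0.94 -0.9   2.37  0.64]
0.18 sweep 4.25 z116 p38 f0 m210 psi160 lift80 var1 [-0.81  0.6   1.95  1.46  1.76 -0.53]
0.18 sweep 3.33 z116 p38 f0 m210 psi160 lift80 var0 [-0.81  0.6   1.95  1.46  1.76 -0.53]
0.12 sweep 2.36 z190 p30 f1 m60 psi40 lift80 var0 [ 0.33  0.85  1.17 -0.99  2.17  0.84]
0.12 sweep 2.57 z190 p30 f1 m60 psi40 lift80 var1 [ 0.33  0.85  1.17 -0.99  2.17  0.84]
0.12 sweep 2.36 z190 p30 
[... 481 characters left out ...]
  0.6   1.95  1.46  1.76 -0.53]
0.10 sweep 4.60 z116 p38 f0 m210 psi160 lift140 var1 [-0.81  0.6   1.95  1.46  1.76 -0.53]
0.10 sweep 3.90 z152 p38 f0 m210 psi180 lift140 var0 [-0.84  0.39  2.2   1.6   1.56 -0.78]
0.10 sweep 4.66 z152 p38 f0 m210 psi180 lift140 var1 [-0.84  0.39  2.2   1.6   1.56 -0.78]
0.09 sweep 2.28 z165 p38 f1 m60 psi60 lift80 var0 [ 0.22  1.03  0.93 -1.02  2.43  0.58]
0.09 sweep 2.48 z165 p38 f1 m60 psi60 lift80 var1 [ 0.22  1.03  0.93 -1.02  2.43  0.58]
0.09 sweep 2.58 z165 p38 f1 m60 psi60 lift80 var2 [ 0.22  1.03  0.93 -1.02  2.43  0.58]
0.09 sweep 2.28 z165 p38 f1 m60 psi60 lift140 var0 [ 0.22  1.03  0.93 -1.02  2.43  0.58]
real	0m25.774s
user	0m26.010s
sys	0m0.230s
```

```bash
cat > jug.py <<'E'
from chk import *
p=np.radians(30);h=.155;flip=1
Rg=tool(p,h,flip);zt=Rg.apply([0,0,1]); g=np.array([500,-287,59])-78*np.array([np.cos(h),np.sin(h),0])+2*zt
E
python3 - <<'E'
from jug import *
np.set_printoptions(precision=2,suppress=True)
P,_,_=fit(); st()
c,Rc=getcmd(); print(g)
R=Rg;Rm=Slerp([0,1],Ro.concatenate([Rc,R]))(0.5)
D=np.array(json.loads(open("log.txt").readlines()[-1])[0])
path(P,[(c,Rc),(np.array([470,-150,290]),Rm),(g-60*zt+[0,0,120],R),(g-60*zt,R),(g,R)],D)
plan([470,-150,290],Rm); plan(g-60*zt+[0,0,120],R)
from plant import cams
E
```

```text
t 4.05 q [-0.12  0.28  1.44 -0.    1.41  0.02] p [614.1  14.9 256.5] rpy [3.13 0.   1.44] F [ 1.  -0.8  1.2] T [-0.01 -0.04 -0.01] w 0.599 | err mm [ 3.9 -1.2  7. ] deg 0.7
[ 424.65 -298.77   58.  ]
0 -> 1 margin 0.52 maxstep 0.11 sum 0.70 [-0.81 -0.18  1.94  0.56  1.28 -0.22]
1 -> 2 margin 0.27 maxstep 0.09 sum 0.67 [-1.48  0.04  2.19  1.11  1.31 -0.61]
2 -> 3 margin 0.25 maxstep 0.04 sum 0.33 [-1.48  0.37  2.2   1.22  1.17 -0.94]
3 -> 4 margin 0.26 maxstep 0.02 sum 0.14 [-1.34  0.47  2.16  1.36  1.08 -0.98]
dx -0.6103 dy -0.3901 dz -0.1350 wx -0.0532 wy 0.0712 wz 0.0921 | mm 221 deg 46 rows>=6.4
dx -0.6653 dy 0.0846 dz -0.0460 wx -0.0532 wy 0.0711 wz 0.0921 | mm 202 deg 46 rows>=6.4
```

Emit:
play_rows:
  rows:
    - {"wx": -0.0076,"wy": 0.0102,"wz": 0.0132,"dx": -0.0872,"dy": -0.0557,"dz": -0.0193,"jaw": 50}
    - {"wx": -0.0152,"wy": 0.0203,"wz": 0.0263,"dx": -0.1744,"dy": -0.1115,"dz": -0.0386,"jaw": 50}
    - {"wx": -0.0228,"wy": 0.0305,"wz": 0.0395,"dx": -0.2616,"dy": -0.1672,"dz": -0.0579,"jaw": 50}
    - {"wx": -0.0304,"wy": 0.0407,"wz": 0.0526,"dx": -0.3487,"dy": -0.2229,"dz": -0.0771,"jaw": 50}
    - {"wx": -0.038,"wy": 0.0509,"wz": 0.0658,"dx": -0.4359,"dy": -0.2786,"dz": -0.0964,"jaw": 50}
    - {"wx": -0.0456,"wy": 0.061,"wz": 0.0789,"dx": -0.5231,"dy": -0.3344,"dz": -0.1157,"jaw": 50}
    - {"wx": -0.0532,"wy": 0.0712,"wz": 0.0921,"dx": -0.6103,"dy": -0.3901,"dz": -0.135,"jaw": 50}
    - {"wx": -0.0532,"wy": 0.0712,"wz": 0.0921,"dx": -0.6103,"dy": -0.3901,"dz": -0.135,"jaw": 50}

```text
time: 4.72
ee_pos: [466.2, -157.8, 290.0]
eef_rot: [2.934, -0.513, 0.883]
contact_force: [0.9, 0.5, -0.1]
gripper_width: 0.501
```

Emit:
play_rows:
  rows:
    - {"wx": -0.0076,"wy": 0.0102,"wz": 0.0132,"dx": -0.095,"dy": 0.0121,"dz": -0.0066,"jaw": 50}
    - {"wx": -0.0152,"wy": 0.0203,"wz": 0.0263,"dx": -0.1901,"dy": 0.0242,"dz": -0.0131,"jaw": 50}
    - {"wx": -0.0228,"wy": 0.0305,"wz": 0.0395,"dx": -0.2851,"dy": 0.0363,"dz": -0.0197,"jaw": 50}
    - {"wx": -0.0304,"wy": 0.0407,"wz": 0.0526,"dx": -0.3802,"dy": 0.0483,"dz": -0.0263,"jaw": 50}
    - {"wx": -0.038,"wy": 0.0508,"wz": 0.0658,"dx": -0.4752,"dy": 0.0604,"dz": -0.0329,"jaw": 50}
    - {"wx": -0.0456,"wy": 0.0609,"wz": 0.0789,"dx": -0.5703,"dy": 0.0725,"dz": -0.0394,"jaw": 50}
    - {"wx": -0.0532,"wy": 0.0711,"wz": 0.0921,"dx": -0.6653,"dy": 0.0846,"dz": -0.046,"jaw": 50}
    - {"wx": -0.0532,"wy": 0.0711,"wz": 0.0921,"dx": -0.6653,"dy": 0.0846,"dz": -0.046,"jaw": 50}
    - {"wx": -0.0532,"wy": 0.0711,"wz": 0.0921,"dx": -0.6653,"dy": 0.0846,"dz": -0.046,"jaw": 50}

```text
time: 5.47
ee_pos: [372.1, -308.4, 206.9]
eef_rot: [-3.137, -1.046, 0.148]
contact_force: [1.1, 0.6, 0.8]
gripper_width: 0.499
```

```bash
python3 - <<'E'
from jug import *
np.set_printoptions(precision=2,suppress=True)
st(); print(fit())
plan(g-60*zt,Rg,False)
from plant import cams
for n in("top","side"):
    c=cams.capture(n); pickle.dump(c,open(n+"3.pkl","wb"))
    if n=="top": crop(c,200,120,400,280,4,"pics/top3.png")
    else: crop(c,200,120,380,270,4,"pics/side3.png")
E
```

```text
t 5.47 q [-1.49  0.04  2.19  1.11  1.31 -0.61] p [ 372.1 -308.4  206.9] rpy [-3.14 -1.05  0.15] F [1.1 0.6 0.8] T [-0.03  0.43  0.02] w 0.499 | err mm [-1.2 -1.6 -1.1] deg 0.2
(array([282.67,  -0.01,  86.2 , 455.  ,  94.06, 499.6 , 299.  ,   1.57]), np.float64(0.522447876446385), np.float64(0.012113390808337954))
dx -0.3463 dy -0.0001 dz 0.2001 wx 0.0001 wy 0.0000 wz 0.0000 | mm 120 deg 0 rows>=2.9
```

View pics/side3.png

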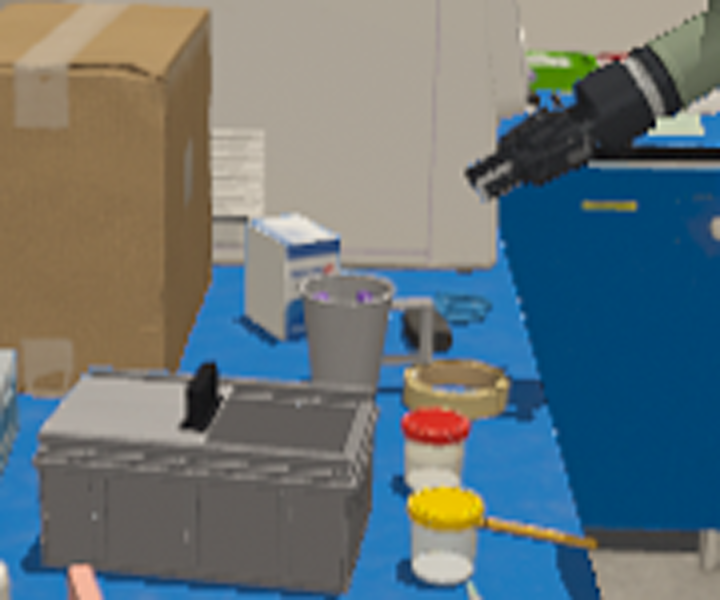

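View pics/top3.png

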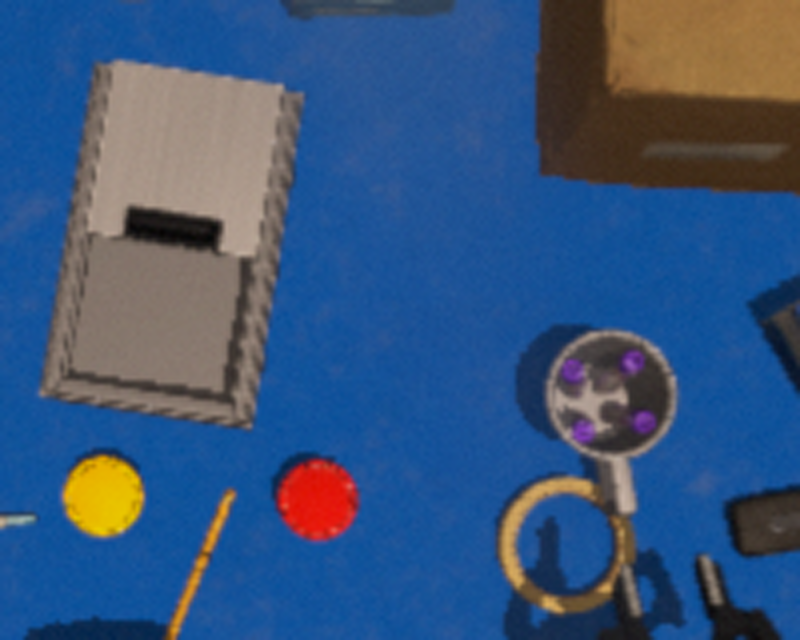

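Emit:
play_rows:
  rows:
    - {"wx": 0,"wy": 0,"wz": 0,"dx": -0.0866,"dy": 0,"dz": 0.05,"jaw": 50}
    - {"wx": 0,"wy": 0,"wz": 0,"dx": -0.1731,"dy": 0,"dz": 0.1,"jaw": 50}
    - {"wx": 0,"wy": 0,"wz": 0,"dx": -0.2597,"dy": 0,"dz": 0.15,"jaw": 50}
    - {"wx": 0,"wy": 0,"wz": 0,"dx": -0.3463,"dy": 0,"dz": 0.2,"jaw": 50}
    - {"wx": 0,"wy": 0,"wz": 0,"dx": -0.3463,"dy": 0,"dz": 0.2,"jaw": 50}
    - {"wx": 0,"wy": 0,"wz": 0,"dx": -0.3463,"dy": 0,"dz": 0.2,"jaw": 50}

```text
time: 6.07
ee_pos: [374.2, -305.5, 88.0]
eef_rot: [-3.137, -1.048, 0.154]
contact_force: [-0.1, 0.0, 0.2]
gripper_width: 0.5
```

```bash
python3 - <<'E'
from jug import *
np.set_printoptions(precision=2,suppress=True)
plan(g-60*zt,Rg)
st()
from plant import cams
for n in("top","side"):
    c=cams.capture(n); pickle.dump(c,open(n+"4.pkl","wb"))
    if n=="top": crop(c,310,180,400,290,6,"pics/top4.png")
    else: crop(c,260,150,380,250,6,"pics/side4.png")
    P,_,_=fit()
    print(n,proj(c,[g-62*zt, g-60*zt+17*zt, g]))
E
```

```text
dx -0.3463 dy -0.0001 dz 0.2001 wx 0.0001 wy 0.0000 wz 0.0000 | mm 120 deg 0 rows>=2.9
t 6.07 q [-1.48  0.37  2.2   1.22  1.17 -0.94] p [ 374.2 -305.5   88. ] rpy [-3.14 -1.05  0.15] F [-0.1  0.   0.2] T [-0.08  0.4   0.  ] w 0.500 | err mm [0.9 1.3 0. ] deg 0.2
top [[358.3  265.08]
 [356.82 259.11]
 [353.57 245.96]]
side [[319.87 194.47]
 [315.51 196.94]
 [305.67 202.53]]
```

View pics/side4.png

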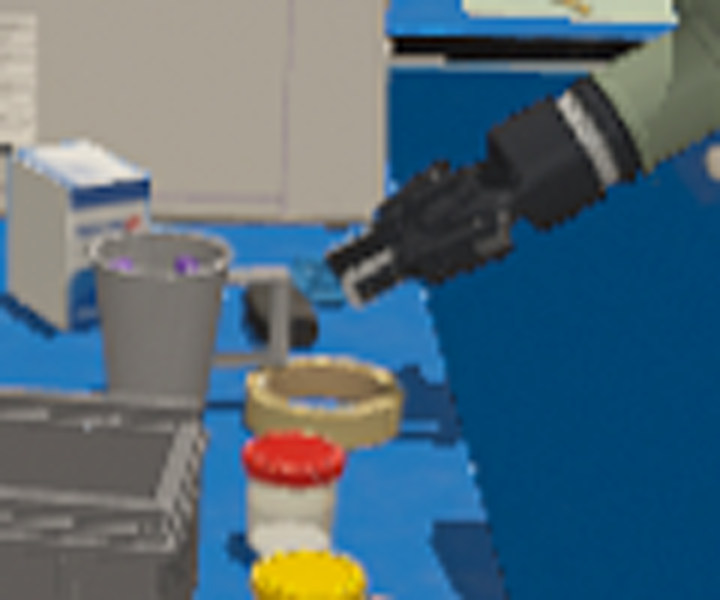

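View pics/top4.png

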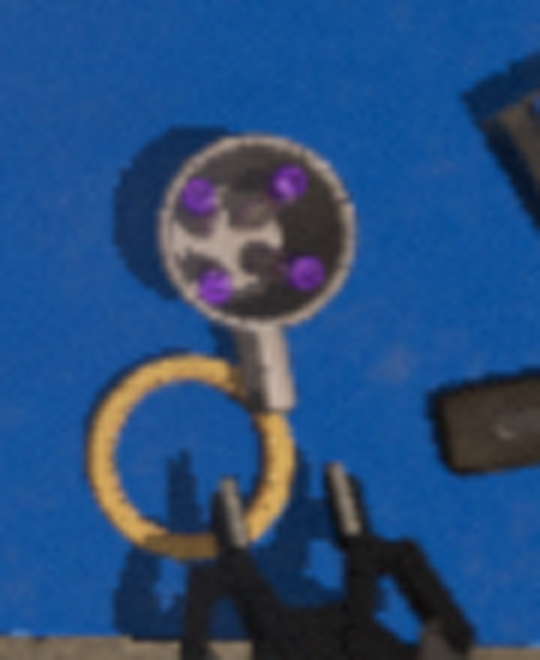

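Emit:
play_rows:
  rows:
    - {"wx": 0,"wy": 0,"wz": 0,"dx": 0,"dy": 0.006,"dz": 0.05,"jaw": 50}
    - {"wx": 0,"wy": 0,"wz": 0,"dx": 0,"dy": 0.006,"dz": 0.1,"jaw": 50}
    - {"wx": 0,"wy": 0,"wz": 0,"dx": 0,"dy": 0.006,"dz": 0.15,"jaw": 50}
    - {"wx": 0,"wy": 0,"wz": 0,"dx": 0,"dy": 0.006,"dz": 0.195,"jaw": 50}
    - {"wx": 0,"wy": 0,"wz": 0,"dx": 0,"dy": 0.006,"dz": 0.195,"jaw": 50}
  squeeze: 60

```text
time: 6.58
ee_pos: [425.2, -301.4, 61.2]
eef_rot: [3.13, -1.048, 0.168]
contact_force: [0.3, 0.2, 0.2]
gripper_width: 0.503
```

```bash
python3 - <<'E'
from jug import *
p,R=getcmd(); setcmd(p+R.apply([0,1.8,58.5]),R)
st()
from plant import cams
for n in("top","side"):
    c=cams.capture(n); pickle.dump(c,open(n+"5.pkl","wb"))
    if n=="top": crop(c,310,180,400,290,6,"pics/top5.png")
    else: crop(c,260,150,380,250,6,"pics/side5.png")
E
```

```text
t 6.58 q [-1.339  0.461  2.156  1.353  1.086 -0.979] p [ 425.2 -301.4   61.2] rpy [ 3.13  -1.048  0.168] F [0.3 0.2 0.2] T [-0.1   0.4   0.05] w 0.503 | err mm [ 1.6 -0.7  2.5] deg 0.4
```

View pics/side5.png

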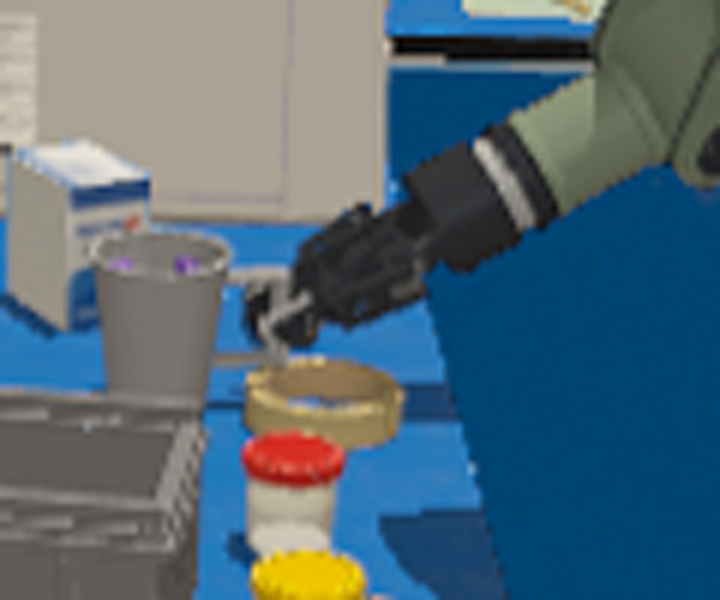

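View pics/top5.png

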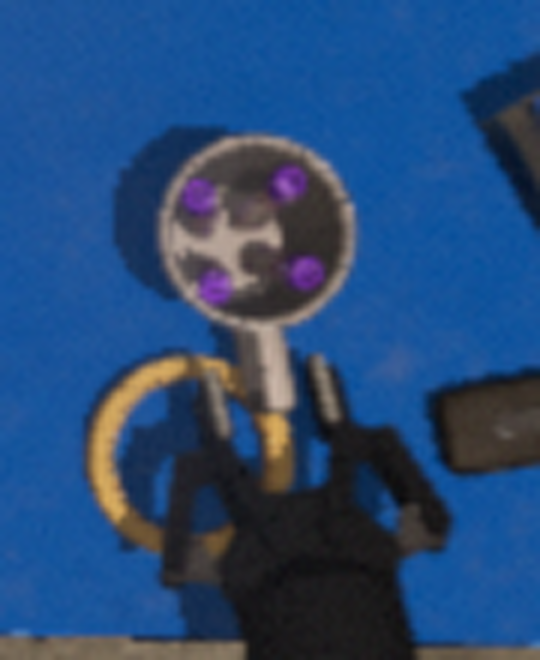

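Emit:
play_rows:
  rows:
    - {"wx": 0,"wy": 0,"wz": 0,"dx": 0,"dy": 0,"dz": 0,"jaw": 0}
    - {"wx": 0,"wy": 0,"wz": 0,"dx": 0,"dy": 0,"dz": 0,"jaw": 0}
    - {"wx": 0,"wy": 0,"wz": 0,"dx": 0,"dy": 0,"dz": 0,"jaw": 0}
    - {"wx": 0,"wy": 0,"wz": 0,"dx": 0,"dy": 0,"dz": 0,"jaw": 0}
    - {"wx": 0,"wy": 0,"wz": 0,"dx": 0,"dy": 0,"dz": 0,"jaw": 0}
    - {"wx": 0,"wy": 0,"wz": 0,"dx": 0,"dy": 0,"dz": 0,"jaw": 0}
  squeeze: 90

```text
time: 7.18
ee_pos: [423.5, -301.8, 59.9]
eef_rot: [3.139, -1.049, 0.155]
contact_force: [-5.8, -0.3, 7.2]
gripper_width: 0.147
```

```bash
python3 - <<'E'
from jug import *
st()
from plant import cams
for n in("top","side"):
    c=cams.capture(n); pickle.dump(c,open(n+"6.pkl","wb"))
    if n=="top": crop(c,310,180,400,290,6,"pics/top6.png")
    else: crop(c,260,150,380,250,6,"pics/side6.png")
a=cv2.imread("pics/top6.png");b=cv2.imread("pics/side6.png");b=b[:,:600]
o=np.zeros((max(a.shape[0],b.shape[0]),a.shape[1]+b.shape[1],3),np.uint8);o[:a.shape[0],:a.shape[1]]=a;o[:b.shape[0],a.shape[1]:]=b
cv2.imwrite("pics/both6.png",cv2.resize(o,None,fx=.7,fy=.7))
E
```

```text
t 7.18 q [-1.344  0.465  2.158  1.353  1.088 -0.98 ] p [ 423.5 -301.8   59.9] rpy [ 3.139 -1.049  0.155] F [-5.8 -0.3  7.2] T [ 0.11 -0.15  0.07] w 0.147 | err mm [-0.2 -1.1  1.1] deg 0.2
```

View pics/both6.png

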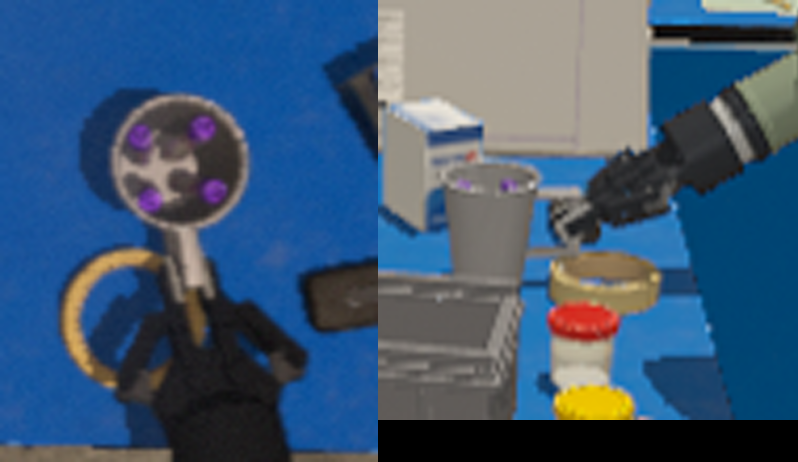

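Emit:
play_rows:
  rows:
    - {"wx": 0,"wy": 0,"wz": 0,"dx": 0.0115,"dy": 0,"dz": -0.0067,"jaw": 0}
    - {"wx": 0,"wy": 0,"wz": 0,"dx": 0.035,"dy": 0,"dz": -0.02,"jaw": 0}
    - {"wx": 0,"wy": 0,"wz": 0,"dx": 0.08,"dy": 0,"dz": -0.0462,"jaw": 0}
    - {"wx": 0,"wy": 0,"wz": 0,"dx": 0.14,"dy": 0,"dz": -0.0808,"jaw": 0}
    - {"wx": 0,"wy": 0,"wz": 0,"dx": 0.21,"dy": 0,"dz": -0.1212,"jaw": 0}
    - {"wx": 0,"wy": 0,"wz": 0,"dx": 0.28,"dy": 0,"dz": -0.1617,"jaw": 0}
    - {"wx": 0,"wy": 0,"wz": 0,"dx": 0.35,"dy": 0,"dz": -0.2021,"jaw": 0}
    - {"wx": 0,"wy": 0,"wz": 0,"dx": 0.41,"dy": 0,"dz": -0.2367,"jaw": 0}
    - {"wx": 0,"wy": 0,"wz": 0,"dx": 0.445,"dy": 0,"dz": -0.2569,"jaw": 0}
    - {"wx": 0,"wy": 0,"wz": 0,"dx": 0.4619,"dy": 0,"dz": -0.2667,"jaw": 0}

```text
time: 8.12
ee_pos: [423.5, -301.0, 220.5]
eef_rot: [3.134, -1.046, 0.161]
contact_force: [0.2, 0.7, -2.5]
gripper_width: 0.142
```

```bash
python3 - <<'E'
from jug import *
p,R=getcmd(); setcmd(p+R.apply([138.57,0,-80]),R)
st()
from plant import cams
for n in("top","side"):
    c=cams.capture(n); pickle.dump(c,open(n+"7.pkl","wb"))
    if n=="top": crop(c,310,160,410,280,6,"pics/top7.png")
    else: crop(c,260,100,380,220,6,"pics/side7.png")
a=cv2.imread("pics/top7.png");b=cv2.imread("pics/side7.png")
o=np.zeros((max(a.shape[0],b.shape[0]),a.shape[1]+b.shape[1],3),np.uint8);o[:a.shape[0],:a.shape[1]]=a;o[:b.shape[0],a.shape[1]:]=b
cv2.imwrite("pics/both7.png",cv2.resize(o,None,fx=.6,fy=.6))
E
```

```text
t 8.12 q [-1.342  0.039  2.152  1.167  1.219 -0.532] p [ 423.5 -301.   220.5] rpy [ 3.134 -1.046  0.161] F [ 0.2  0.7 -2.5] T [-0.18  0.89  0.04] w 0.142 | err mm [-0.2 -0.2  1.8] deg 0.2
```

View pics/both7.png

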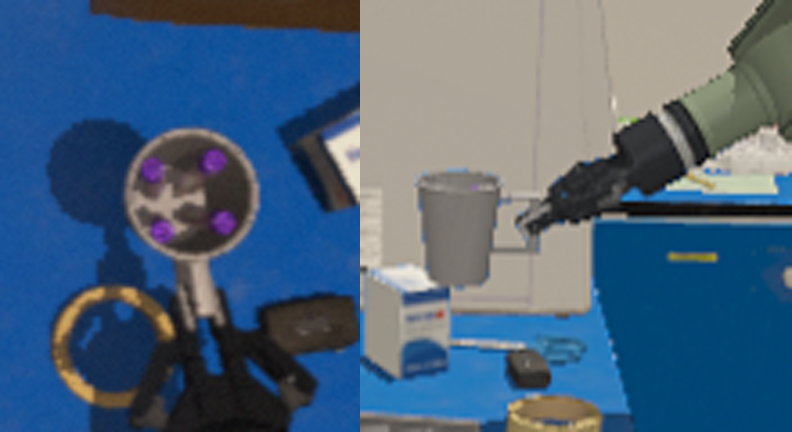

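```bash
cat > seq.py <<'E'
from jug import *
PJ=np.array([-77.5,-1.5,60])
def tj(foot,Rj): return foot+Rj.apply(PJ), Rj*tool(p,0,flip)
m_=BY+np.radians(60); psi=m_; m=np.array([np.cos(m_),np.sin(m_),0])
L=RB.apply([-54,0,0])+BOX-m*28
def S(thd,z,back=0):
    foot,Rj=pose(np.radians(thd),m_,psi,L-m*back+[0,0,z],p,flip); return tj(foot,Rj)
E
python3 - <<'E'
from seq import *
np.set_printoptions(precision=2,suppress=True)
t=load("top7"); X=onz(t,[(363.3,213.9)],265.5); print("rim center",X)
P,_,_=fit(); c,Rc=getcmd()
print("expected",c-Rc.apply([0,0,0])+ (Rc*tool(p,0,flip).inv()).apply(np.array([0,0,105])-PJ))
D=np.array(json.loads(open("log.txt").readlines()[-1])[0])
wps=[(c,Rc),S(0,285),S(40,250),S(75,150),S(90,120),S(115,118),S(140,118)]
for w in wps: print(w[0],w[1].as_euler('xyz'))
path(P,wps,D)
# dish
for ps in(30,45,60):
    Rj=Ro.from_euler('z',np.radians(ps)); a=tj(np.array([526,329.5,100]),Rj);b=tj(np.array([526,329.5,5]),Rj)
    q=path(P,[S(0,285),a,b],None)
E
```

```text
rim center [[ 499.59 -287.48  265.5 ]]
expected [ 500.03 -287.29  263.74]
[ 423.68 -300.75  218.75] [-3.14 -1.05  0.16]
[454.57 -94.1  240.  ] [ 3.14 -1.05  0.91]
[454.19 -94.58 293.31] [ 3.14 -0.35  0.91]
[482.76 -57.47 255.23] [3.14 0.26 0.91]
[500.93 -33.87 241.  ] [3.14 0.52 0.91]
[534.7    9.99 246.68] [-3.14  0.96  0.91]
[567.28  52.31 230.25] [3.14 1.4  0.91]
0 -> 1 margin 0.31 maxstep 0.06 sum 0.35 [-1.    0.09  2.05  0.96  1.55 -0.65]
1 -> 2 margin 0.41 maxstep 0.09 sum 0.63 [-0.62 -0.14  1.84  0.35  1.44 -0.01]
2 -> 3 margin 0.62 maxstep 0.08 sum 0.58 [-0.16  0.11  1.66 -0.23  1.5   0.53]
3 -> 4 margin 0.70 maxstep 0.03 sum 0.18 [-0.    0.3   1.53 -0.41  1.64  0.69]
4 -> 5 margin 0.46 maxstep 0.04 sum 0.34 [ 0.17  0.61  1.27 -0.65  1.99  0.78]
5 -> 6 margin 0.18 maxstep 0.04 sum 0.33 [ 0.26  0.93  1.02 -0.93  2.29  0.71]
  no ik at 0 0.75
0 -> 1 margin 0.01 maxstep 0.19 sum 0.67 [-0.4  -0.19  2.45  1.41  0.88 -0.49]
1 -> 2 margin 0.06 maxstep 1.09 sum 1.39 [ 0.29  0.35  2.38  2.8   0.65 -1.42]
0 -> 1 margin 0.09 maxstep 0.19 sum 1.01 [ 0.01  0.04  2.35  1.75  0.66 -0.68]
1 -> 2 margin 0.11 maxstep 0.07 sum 0.46 [ 0.01  0.37  2.34  2.1   0.77 -1.13]
0 -> 1 margin 0.22 maxstep 0.13 sum 0.86 [-0.14  0.15  2.22  1.43  0.95 -0.65]
1 -> 2 margin 0.24 maxstep 0.04 sum 0.33 [-0.14  0.43  2.2   1.62  0.93 -0.97]
```

```bash
cat >> h.py <<'E'
def rows(p,R,n,ease=True,jaw=0,hold=1,commit=True):
    p0,R0=getcmd(); d=R0.inv().apply(np.array(p)-p0)/300; w=(R0.inv()*R).as_rotvec()/(2*np.pi)
    o=[]
    for i in range(1,n+1):
        t=i/n; t=(1-np.cos(np.pi*t))/2 if ease else t
        o.append(t)
    o+= [1]*hold; d=np.round(d,3)if 0 else np.round(d,4);w=np.round(w,4)
    print("per-row max %.1f mm %.2f deg"%(np.linalg.norm(d)*300*max(np.diff([0]+o)),np.linalg.norm(w)*360*max(np.diff([0]+o))))
    for t in o: print(json.dumps(dict(zip(("wx","wy","wz","dx","dy","dz"),[float(round(x*t,4))+0 for x in (*w,*d)]),)).replace("}",', "jaw": %g},'%jaw))
    if commit: setcmd(p0+R0.apply(d*300),R0*Ro.from_rotvec(w*2*np.pi))
E
python3 - <<'E'
from seq import *
rows(*S(0,285),9,hold=1)
E
```

```text
per-row max 36.5 mm 7.56 deg
{"wx": 0.0032, "wy": 0.0, "wz": -0.0018, "dx": 0.005, "dy": -0.02, "dz": 0.0044, "jaw": 0},
{"wx": 0.0122, "wy": 0.0, "wz": -0.0071, "dx": 0.0193, "dy": -0.0778, "dz": 0.017, "jaw": 0},
{"wx": 0.0262, "wy": 0.0, "wz": -0.0151, "dx": 0.0413, "dy": -0.1662, "dz": 0.0362, "jaw": 0},
{"wx": 0.0433, "wy": 0.0, "wz": -0.025, "dx": 0.0683, "dy": -0.2746, "dz": 0.0599, "jaw": 0},
{"wx": 0.0614, "wy": 0.0, "wz": -0.0355, "dx": 0.0971, "dy": -0.3901, "dz": 0.085, "jaw": 0},
{"wx": 0.0785, "wy": 0.0, "wz": -0.0454, "dx": 0.124, "dy": -0.4985, "dz": 0.1087, "jaw": 0},
{"wx": 0.0925, "wy": 0.0, "wz": -0.0534, "dx": 0.1461, "dy": -0.5869, "dz": 0.1279, "jaw": 0},
{"wx": 0.1015, "wy": 0.0, "wz": -0.0587, "dx": 0.1604, "dy": -0.6447, "dz": 0.1405, "jaw": 0},
{"wx": 0.1047, "wy": 0.0, "wz": -0.0605, "dx": 0.1654, "dy": -0.6647, "dz": 0.1449, "jaw": 0},
{"wx": 0.1047, "wy": 0.0, "wz": -0.0605, "dx": 0.1654, "dy": -0.6647, "dz": 0.1449, "jaw": 0},
```

Emit:
play_rows:
  rows:
    - {"wx": 0.0032,"wy": 0,"wz": -0.0018,"dx": 0.005,"dy": -0.02,"dz": 0.0044,"jaw": 0}
    - {"wx": 0.0122,"wy": 0,"wz": -0.0071,"dx": 0.0193,"dy": -0.0778,"dz": 0.017,"jaw": 0}
    - {"wx": 0.0262,"wy": 0,"wz": -0.0151,"dx": 0.0413,"dy": -0.1662,"dz": 0.0362,"jaw": 0}
    - {"wx": 0.0433,"wy": 0,"wz": -0.025,"dx": 0.0683,"dy": -0.2746,"dz": 0.0599,"jaw": 0}
    - {"wx": 0.0614,"wy": 0,"wz": -0.0355,"dx": 0.0971,"dy": -0.3901,"dz": 0.085,"jaw": 0}
    - {"wx": 0.0785,"wy": 0,"wz": -0.0454,"dx": 0.124,"dy": -0.4985,"dz": 0.1087,"jaw": 0}
    - {"wx": 0.0925,"wy": 0,"wz": -0.0534,"dx": 0.1461,"dy": -0.5869,"dz": 0.1279,"jaw": 0}
    - {"wx": 0.1015,"wy": 0,"wz": -0.0587,"dx": 0.1604,"dy": -0.6447,"dz": 0.1405,"jaw": 0}
    - {"wx": 0.1047,"wy": 0,"wz": -0.0605,"dx": 0.1654,"dy": -0.6647,"dz": 0.1449,"jaw": 0}
    - {"wx": 0.1047,"wy": 0,"wz": -0.0605,"dx": 0.1654,"dy": -0.6647,"dz": 0.1449,"jaw": 0}

```text
time: 9.05
ee_pos: [454.4, -92.7, 238.8]
eef_rot: [-3.136, -1.047, 0.913]
contact_force: [0.3, -0.4, -3.3]
gripper_width: 0.143
```

```bash
python3 - <<'E'
from seq import *
st()
from plant import cams
for n in("top","side"):
    c=cams.capture(n); pickle.dump(c,open(n+"8.pkl","wb"))
    if n=="top": crop(c,180,120,330,270,4,"pics/top8.png")
    else: crop(c,190,80,350,240,4,"pics/side8.png")
a=cv2.imread("pics/top8.png");b=cv2.imread("pics/side8.png")
cv2.imwrite("pics/both8.png",cv2.resize(np.hstack([a,b]),None,fx=.66,fy=.66))
# tilt to 70 at mid
rows(*S(40,250),8,hold=0); rows(*S(75,170),7,hold=1)
E
```

```text
t 9.05 q [-0.994  0.091  2.046  0.955  1.547 -0.648] p [454.4 -92.7 238.8] rpy [-3.136 -1.047  0.913] F [ 0.3 -0.4 -3.3] T [-0.78  0.5  -0.02] w 0.143 | err mm [-0.2  1.4 -1.2] deg 0.2Traceback (most recent call last):
  File "<stdin>", line 9, in <module>
    return _nx.concatenate(arrs, 1, dtype=dtype, casting=casting)
           ~~~~~~~~~~~~~~~^^^^^^^^^^^^^^^^^^^^^^^^^^^^^^^^^^^^^^^
ValueError: all the input array dimensions except for the concatenation axis must match exactly, but along dimension 0, the array at index 0 has size 600 and the array at index 1 has size 640
```

```bash
cat >> h.py <<'E'
def both(k,rt,rs,s=3):
    """rt,rs: x0,y0,w,h crops"""
    from plant import cams
    o=[]
    for n,r in(("top",rt),("side",rs)):
        c=cams.capture(n); pickle.dump(c,open(f"{n}{k}.pkl","wb")); i=c["img"][r[1]:r[1]+r[3],r[0]:r[0]+r[2]]
        o.append(cv2.resize(i,None,fx=s,fy=s,interpolation=cv2.INTER_CUBIC))
    H=max(x.shape[0] for x in o); o=[cv2.copyMakeBorder(x,0,H-x.shape[0],0,4,cv2.BORDER_CONSTANT) for x in o]
    cv2.imwrite(f"pics/both{k}.png",np.hstack(o))
E
python3 - <<'E'
from seq import *
a=load("top8")["img"][120:270,180:330];b=load("side8")["img"][80:240,190:350]
b=b[:150]
cv2.imwrite("pics/both8.png",cv2.resize(np.hstack([a,b]),None,fx=2.5,fy=2.5))
rows(*S(40,250),8,hold=0); rows(*S(75,170),7,hold=1)
E
```

```text
per-row max 10.2 mm 7.65 deg
{"wx": 0.0, "wy": -0.0042, "wz": 0.0, "dx": 0.0058, "dy": 0.0, "dz": -0.0035, "jaw": 0},
{"wx": 0.0, "wy": -0.0163, "wz": 0.0, "dx": 0.0224, "dy": 0.0, "dz": -0.0133, "jaw": 0},
{"wx": 0.0, "wy": -0.0343, "wz": 0.0, "dx": 0.0472, "dy": 0.0, "dz": -0.028, "jaw": 0},
{"wx": 0.0, "wy": -0.0556, "wz": 0.0, "dx": 0.0764, "dy": 0.0, "dz": -0.0453, "jaw": 0},
{"wx": 0.0, "wy": -0.0768, "wz": 0.0, "dx": 0.1056, "dy": 0.0001, "dz": -0.0627, "jaw": 0},
{"wx": 0.0, "wy": -0.0948, "wz": 0.0, "dx": 0.1304, "dy": 0.0001, "dz": -0.0774, "jaw": 0},
{"wx": 0.0, "wy": -0.1069, "wz": 0.0, "dx": 0.147, "dy": 0.0001, "dz": -0.0872, "jaw": 0},
{"wx": 0.0, "wy": -0.1111, "wz": 0.0, "dx": 0.1528, "dy": 0.0001, "dz": -0.0907, "jaw": 0},
per-row max 11.2 mm 7.79 deg
{"wx": 0.0, "wy": -0.0048, "wz": 0.0, "dx": 0.0062, "dy": 0.0, "dz": 0.0054, "jaw": 0},
{"wx": 0.0, "wy": -0.0183, "wz": 0.0, "dx": 0.0238, "dy": 0.0, "dz": 0.0207, "jaw": 0},
{"wx": 0.0, "wy": -0.0378, "wz": 0.0, "dx": 0.0491, "dy": 0.0, "dz": 0.0428, "jaw": 0},
{"wx": 0.0, "wy": -0.0594, "wz": 0.0001, "dx": 0.0771, "dy": 0.0, "dz": 0.0672, "jaw": 0},
{"wx": 0.0, "wy": -0.0789, "wz": 0.0001, "dx": 0.1024, "dy": 0.0, "dz": 0.0893, "jaw": 0},
{"wx": 0.0, "wy": -0.0924, "wz": 0.0001, "dx": 0.12, "dy": 0.0, "dz": 0.1046, "jaw": 0},
{"wx": 0.0, "wy": -0.0972, "wz": 0.0001, "dx": 0.1262, "dy": 0.0, "dz": 0.11, "jaw": 0},
{"wx": 0.0, "wy": -0.0972, "wz": 0.0001, "dx": 0.1262, "dy": 0.0, "dz": 0.11, "jaw": 0},
```

View pics/both8.png

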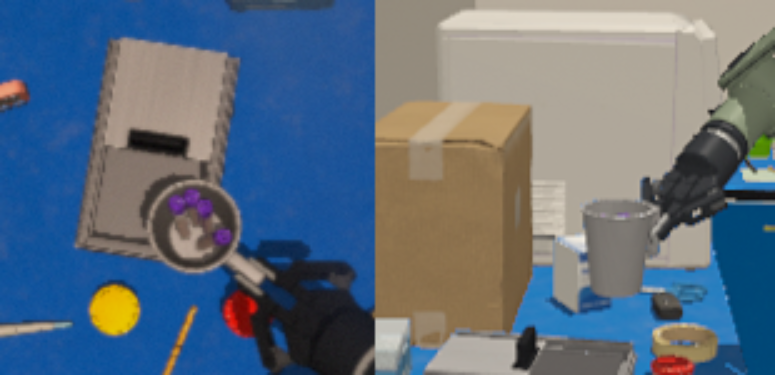

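Emit:
play_rows:
  rows:
    - {"wx": 0,"wy": -0.0042,"wz": 0,"dx": 0.0058,"dy": 0,"dz": -0.0035,"jaw": 0}
    - {"wx": 0,"wy": -0.0163,"wz": 0,"dx": 0.0224,"dy": 0,"dz": -0.0133,"jaw": 0}
    - {"wx": 0,"wy": -0.0343,"wz": 0,"dx": 0.0472,"dy": 0,"dz": -0.028,"jaw": 0}
    - {"wx": 0,"wy": -0.0556,"wz": 0,"dx": 0.0764,"dy": 0,"dz": -0.0453,"jaw": 0}
    - {"wx": 0,"wy": -0.0768,"wz": 0,"dx": 0.1056,"dy": 0.0001,"dz": -0.0627,"jaw": 0}
    - {"wx": 0,"wy": -0.0948,"wz": 0,"dx": 0.1304,"dy": 0.0001,"dz": -0.0774,"jaw": 0}
    - {"wx": 0,"wy": -0.1069,"wz": 0,"dx": 0.147,"dy": 0.0001,"dz": -0.0872,"jaw": 0}
    - {"wx": 0,"wy": -0.1111,"wz": 0,"dx": 0.1528,"dy": 0.0001,"dz": -0.0907,"jaw": 0}
    - {"wx": 0,"wy": -0.1111,"wz": 0,"dx": 0.1528,"dy": 0.0001,"dz": -0.0907,"jaw": 0}

```text
time: 9.9
ee_pos: [454.9, -94.4, 295.6]
eef_rot: [3.137, -0.349, 0.917]
contact_force: [0.3, 0.5, -2.0]
gripper_width: 0.141
```

Emit:
play_rows:
  rows:
    - {"wx": 0,"wy": -0.0048,"wz": 0,"dx": 0.0062,"dy": 0,"dz": 0.0054,"jaw": 0}
    - {"wx": 0,"wy": -0.0183,"wz": 0,"dx": 0.0238,"dy": 0,"dz": 0.0207,"jaw": 0}
    - {"wx": 0,"wy": -0.0378,"wz": 0,"dx": 0.0491,"dy": 0,"dz": 0.0428,"jaw": 0}
    - {"wx": 0,"wy": -0.0594,"wz": 0.0001,"dx": 0.0771,"dy": 0,"dz": 0.0672,"jaw": 0}
    - {"wx": 0,"wy": -0.0789,"wz": 0.0001,"dx": 0.1024,"dy": 0,"dz": 0.0893,"jaw": 0}
    - {"wx": 0,"wy": -0.0924,"wz": 0.0001,"dx": 0.12,"dy": 0,"dz": 0.1046,"jaw": 0}
    - {"wx": 0,"wy": -0.0972,"wz": 0.0001,"dx": 0.1262,"dy": 0,"dz": 0.11,"jaw": 0}
    - {"wx": 0,"wy": -0.0972,"wz": 0.0001,"dx": 0.1262,"dy": 0,"dz": 0.11,"jaw": 0}

```text
time: 10.57
ee_pos: [482.3, -56.4, 273.0]
eef_rot: [-3.137, 0.262, 0.916]
contact_force: [-0.6, -0.5, -2.7]
gripper_width: 0.144
```

```bash
python3 - <<'E'
from seq import *
np.set_printoptions(precision=1,suppress=True)
st()
both(9,(180,110,150,160),(170,90,170,170),2.4)
# lip & foot edge positions at planned poses
for th,z in((75,170),(84,125),(128,118)):
    foot,Rj=pose(np.radians(th),m_,psi,L+[0,0,z],p,flip)
    print(th,foot, "heel low z",min((foot+Rj.apply([30*np.cos(a),30*np.sin(a),0]))[2] for a in np.linspace(0,6.28,37)), RB.inv().apply(L-BOX))
rows(*S(84,124),4,hold=2)
E
```

```text
t 10.57 q [-0.2  0.1  1.6 -0.2  1.5  0.5] p [482.3 -56.4 273. ] rpy [-3.1  0.3  0.9] F [-0.6 -0.5 -2.7] T [ 0.1 -0.2  0.1] w 0.144 | err mm [-0.5  1.1 -2.2] deg 0.3
75 [458.5 -86.6 184.8] heel low z 155.8639989191377 [-68.  -24.2   0. ]
84 [460.7 -83.6 157.3] heel low z 127.45055694436809 [-68.  -24.2   0. ]
128 [493.1 -41.6 216.9] heel low z 193.28260008288484 [-68.  -24.2   0. ]
per-row max 14.0 mm 3.18 deg
{"wx": 0.0, "wy": -0.0037, "wz": 0.0, "dx": 0.0127, "dy": 0.0, "dz": 0.0146, "jaw": 0},
{"wx": 0.0, "wy": -0.0125, "wz": 0.0, "dx": 0.0433, "dy": 0.0, "dz": 0.0498, "jaw": 0},
{"wx": 0.0, "wy": -0.0213, "wz": 0.0, "dx": 0.0739, "dy": 0.0, "dz": 0.0851, "jaw": 0},
{"wx": 0.0, "wy": -0.025, "wz": 0.0, "dx": 0.0866, "dy": 0.0, "dz": 0.0997, "jaw": 0},
{"wx": 0.0, "wy": -0.025, "wz": 0.0, "dx": 0.0866, "dy": 0.0, "dz": 0.0997, "jaw": 0},
{"wx": 0.0, "wy": -0.025, "wz": 0.0, "dx": 0.0866, "dy": 0.0, "dz": 0.0997, "jaw": 0},
```

View pics/both9.png

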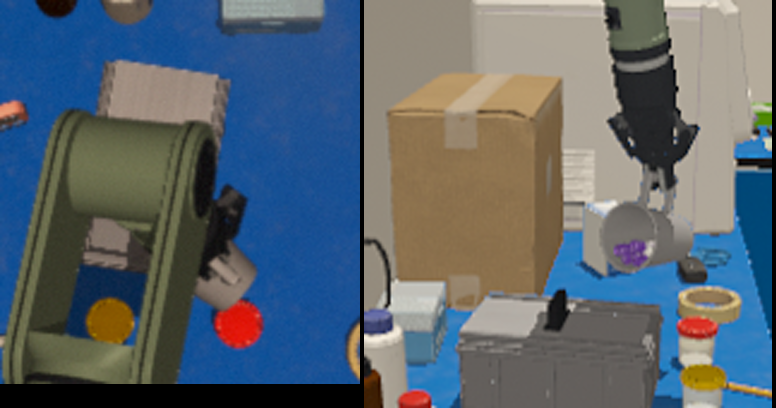

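Emit:
play_rows:
  rows:
    - {"wx": 0,"wy": -0.0037,"wz": 0,"dx": 0.0127,"dy": 0,"dz": 0.0146,"jaw": 0}
    - {"wx": 0,"wy": -0.0125,"wz": 0,"dx": 0.0433,"dy": 0,"dz": 0.0498,"jaw": 0}
    - {"wx": 0,"wy": -0.0213,"wz": 0,"dx": 0.0739,"dy": 0,"dz": 0.0851,"jaw": 0}
    - {"wx": 0,"wy": -0.025,"wz": 0,"dx": 0.0866,"dy": 0,"dz": 0.0997,"jaw": 0}
    - {"wx": 0,"wy": -0.025,"wz": 0,"dx": 0.0866,"dy": 0,"dz": 0.0997,"jaw": 0}
    - {"wx": 0,"wy": -0.025,"wz": 0,"dx": 0.0866,"dy": 0,"dz": 0.0997,"jaw": 0}

```text
time: 11.17
ee_pos: [493.0, -44.3, 239.3]
eef_rot: [-3.141, 0.419, 0.913]
contact_force: [0.4, 0.4, -1.7]
gripper_width: 0.141
```

```bash
python3 - <<'E'
from seq import *
np.set_printoptions(precision=1,suppress=True)
st()
both(10,(180,110,150,160),(170,90,170,170),2.4)
# arc: print TCP targets relative per tilt, keep lip fixed (non linear): rows for each tilt
c,R=getcmd()
for th in (90,96,102,108,114,120,125,128):
    pos,Rt=S(th,116 if th>100 else 120); d=R.inv().apply(pos-c)/300; w=(R.inv()*Rt).as_rotvec()/(2*np.pi)
    print(th,"wx %.4f wy %.4f wz %.4f dx %.4f dy %.4f dz %.4f"%(*w,*d))
pos,Rt=S(128,116); print(pos,Rt.as_euler('xyz'))
E
```

```text
t 11.17 q [-0.1  0.2  1.6 -0.3  1.6  0.6] p [493.  -44.3 239.3] rpy [-3.1  0.4  0.9] F [ 0.4  0.4 -1.7] T [ 0.3 -0.2  0. ] w 0.141 | err mm [-0.4 -0.6 -0.3] deg 0.1
90 wx -0.0000 wy -0.0167 wz -0.0000 dx 0.0359 dy -0.0000 dz -0.0210
96 wx -0.0000 wy -0.0333 wz -0.0000 dx 0.0697 dy -0.0000 dz -0.0508
102 wx -0.0000 wy -0.0500 wz -0.0000 dx 0.1119 dy -0.0001 dz -0.0647
108 wx -0.0000 wy -0.0667 wz -0.0000 dx 0.1511 dy -0.0001 dz -0.0868
114 wx -0.0000 wy -0.0833 wz -0.0000 dx 0.1924 dy -0.0001 dz -0.1047
120 wx -0.0000 wy -0.1000 wz -0.0000 dx 0.2354 dy -0.0001 dz -0.1182
125 wx -0.0000 wy -0.1139 wz -0.0000 dx 0.2722 dy -0.0001 dz -0.1259
128 wx -0.0000 wy -0.1222 wz -0.0000 dx 0.2945 dy -0.0001 dz -0.1290
[552.2  32.7 239.1] [3.1 1.2 0.9]
```

View pics/both10.png

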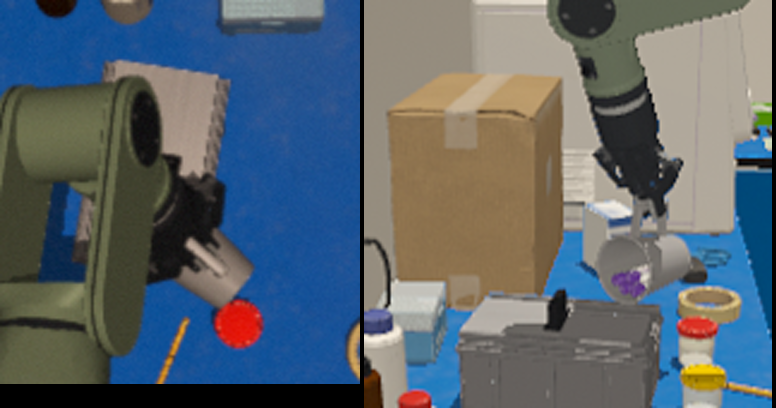

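```bash
python3 - <<'E'
from seq import *
s=load("side10"); print(L, proj(s,[L+[0,0,124]]), "crop", (proj(s,[L+[0,0,124]])-[170,90])*2.4+[364,0])
E
```

```text
[527.19247846   2.69749518   0.        ] [[276.73098273 215.56248792]] crop [[620.15435854 301.349971  ]]
```

Emit:
play_rows:
  rows:
    - {"wx": 0,"wy": -0.0167,"wz": 0,"dx": 0.036,"dy": 0,"dz": -0.021,"jaw": 0}
    - {"wx": 0,"wy": -0.0333,"wz": 0,"dx": 0.07,"dy": 0,"dz": -0.05,"jaw": 0}
    - {"wx": 0,"wy": -0.05,"wz": 0,"dx": 0.112,"dy": 0,"dz": -0.065,"jaw": 0}
    - {"wx": 0,"wy": -0.0667,"wz": 0,"dx": 0.151,"dy": 0,"dz": -0.087,"jaw": 0}
    - {"wx": 0,"wy": -0.0833,"wz": 0,"dx": 0.1925,"dy": 0,"dz": -0.105,"jaw": 0}
    - {"wx": 0,"wy": -0.1,"wz": 0,"dx": 0.2355,"dy": 0,"dz": -0.118,"jaw": 0}
    - {"wx": 0,"wy": -0.1139,"wz": 0,"dx": 0.272,"dy": 0,"dz": -0.126,"jaw": 0}
    - {"wx": 0,"wy": -0.1222,"wz": 0,"dx": 0.2945,"dy": 0,"dz": -0.129,"jaw": 0}
    - {"wx": 0,"wy": -0.1222,"wz": 0,"dx": 0.2945,"dy": 0,"dz": -0.129,"jaw": 0}
    - {"wx": 0,"wy": -0.1222,"wz": 0,"dx": 0.2945,"dy": 0,"dz": -0.129,"jaw": 0}

```text
time: 12.1
ee_pos: [552.6, 32.3, 238.5]
eef_rot: [-3.141, 1.185, 0.914]
contact_force: [0.1, 1.5, -1.4]
gripper_width: 0.145
```

```bash
python3 - <<'E'
from seq import *
c,R=getcmd(); setcmd(c+R.apply([.2945*300,0,-.129*300]),R*Ro.from_rotvec([0,-.1222*2*np.pi,0]))
st()
both(11,(180,110,150,160),(170,90,170,170),2.4)
E
```

```text
t 12.10 q [ 0.222  0.78   1.131 -0.784  2.151  0.769] p [552.6  32.3 238.5] rpy [-3.141  1.185  0.914] F [ 0.1  1.5 -1.4] T [ 0.63 -0.55 -0.01] w 0.145 | err mm [ 0.4 -0.4 -0.5] deg 0.1
```

View pics/both11.png

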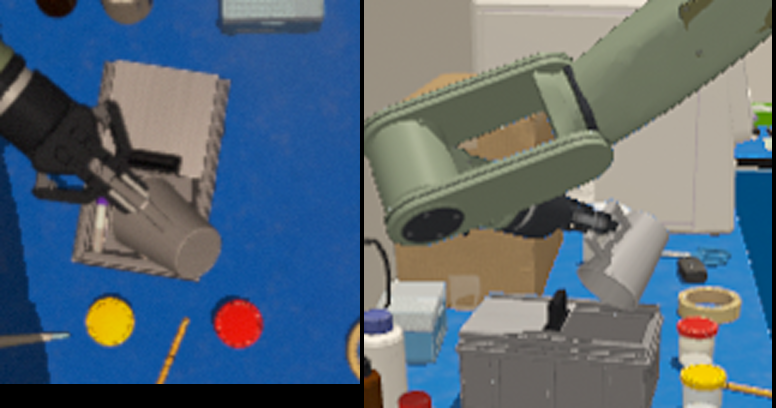

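```bash
python3 - <<'E'
from seq import *
s=load("top11"); crop(s,190,160,290,240,7,"pics/top11.png")
s=load("side11"); crop(s,230,150,310,240,7,"pics/side11.png")
rows(*S(135,116),2,hold=4)
E
```

```text
per-row max 7.9 mm 3.51 deg
{"wx": 0.0, "wy": -0.0097, "wz": 0.0, "dx": 0.0179, "dy": 0.0, "dz": -0.0192, "jaw": 0},
{"wx": 0.0, "wy": -0.0195, "wz": 0.0, "dx": 0.0359, "dy": -0.0001, "dz": -0.0384, "jaw": 0},
{"wx": 0.0, "wy": -0.0195, "wz": 0.0, "dx": 0.0359, "dy": -0.0001, "dz": -0.0384, "jaw": 0},
{"wx": 0.0, "wy": -0.0195, "wz": 0.0, "dx": 0.0359, "dy": -0.0001, "dz": -0.0384, "jaw": 0},
{"wx": 0.0, "wy": -0.0195, "wz": 0.0, "dx": 0.0359, "dy": -0.0001, "dz": -0.0384, "jaw": 0},
{"wx": 0.0, "wy": -0.0195, "wz": 0.0, "dx": 0.0359, "dy": -0.0001, "dz": -0.0384, "jaw": 0},
```

View pics/top11.png

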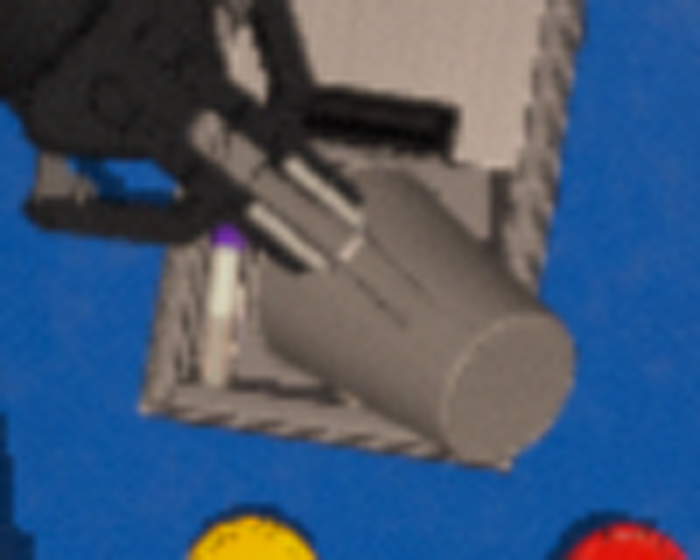

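View pics/side11.png

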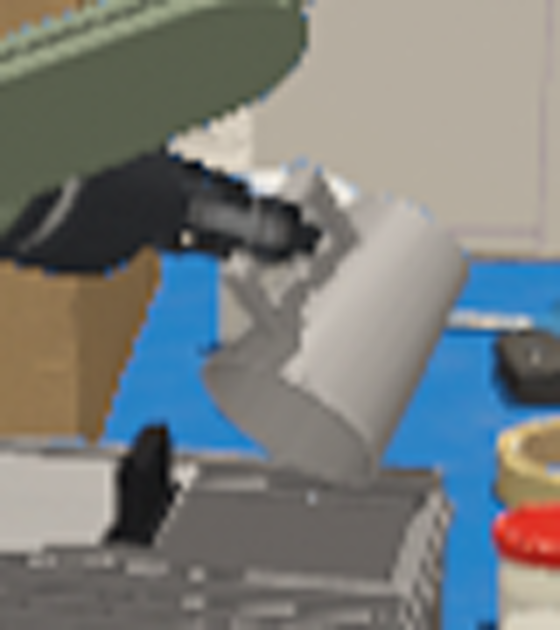

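Emit:
play_rows:
  rows:
    - {"wx": 0,"wy": -0.0097,"wz": 0,"dx": 0.018,"dy": 0,"dz": -0.0192,"jaw": 0}
    - {"wx": 0,"wy": -0.0195,"wz": 0,"dx": 0.0359,"dy": 0,"dz": -0.0384,"jaw": 0}
    - {"wx": 0,"wy": -0.0195,"wz": 0,"dx": 0.0359,"dy": 0,"dz": -0.0384,"jaw": 0}
    - {"wx": 0,"wy": -0.0195,"wz": 0,"dx": 0.0359,"dy": 0,"dz": -0.0384,"jaw": 0}
    - {"wx": 0,"wy": -0.0195,"wz": 0,"dx": 0.0359,"dy": 0,"dz": -0.0384,"jaw": 0}

```text
time: 12.62
ee_pos: [561.4, 43.5, 234.8]
eef_rot: [3.134, 1.306, 0.905]
contact_force: [0.2, -1.2, -2.2]
gripper_width: 0.146
```

```bash
python3 - <<'E'
from seq import *
np.set_printoptions(precision=3,suppress=True)
st()
P,_,_=fit(); c,R=getcmd()
D=np.array(json.loads(open("log.txt").readlines()[-1])[0])
path(P,[(c,R),S(110,140),S(80,190),S(40,260),S(0,285)],D)
rows(*S(105,150),5,hold=0); rows(*S(60,230),7,hold=0); rows(*S(5,285),9,hold=1)
E
```

```text
t 12.62 q [ 0.243  0.868  1.063 -0.865  2.235  0.743] p [561.4  43.5 234.8] rpy [3.134 1.306 0.905] F [ 0.2 -1.2 -2.2] T [ 0.7  -0.5   0.03] w 0.146 | err mm [ 0.3 -0.9  1.5] deg 0.2
0 -> 1 margin 0.24 maxstep 0.04 sum 0.35 [ 0.142  0.521  1.303 -0.613  1.95   0.756]
1 -> 2 margin 0.50 maxstep 0.05 sum 0.39 [-0.101  0.132  1.556 -0.296  1.641  0.562]
2 -> 3 margin 0.63 maxstep 0.09 sum 0.65 [-0.624 -0.145  1.826  0.351  1.456 -0.007]
3 -> 4 margin 0.41 maxstep 0.09 sum 0.64 [-0.996  0.089  2.045  0.956  1.548 -0.648]
per-row max 24.7 mm 9.28 deg
{"wx": 0.0, "wy": 0.008, "wz": 0.0, "dx": -0.0193, "dy": 0.0, "dz": 0.0165, "jaw": 0},
{"wx": 0.0, "wy": 0.0288, "wz": 0.0, "dx": -0.0699, "dy": 0.0, "dz": 0.0599, "jaw": 0},
{"wx": 0.0, "wy": 0.0546, "wz": 0.0, "dx": -0.1323, "dy": 0.0, "dz": 0.1134, "jaw": 0},
{"wx": 0.0, "wy": 0.0754, "wz": 0.0, "dx": -0.1829, "dy": 0.0, "dz": 0.1568, "jaw": 0},
{"wx": 0.0, "wy": 0.0834, "wz": 0.0, "dx": -0.2022, "dy": 0.0, "dz": 0.1733, "jaw": 0},
per-row max 20.8 mm 10.01 deg
{"wx": 0.0, "wy": 0.0062, "wz": 0.0, "dx": -0.0141, "dy": 0.0, "dz": 0.0062, "j
[... 753 characters left out ...]
wx": 0.0, "wy": 0.0382, "wz": 0.0, "dx": -0.0208, "dy": 0.0, "dz": 0.0513, "jaw": 0},
{"wx": 0.0, "wy": 0.0631, "wz": 0.0, "dx": -0.0345, "dy": 0.0, "dz": 0.0848, "jaw": 0},
{"wx": 0.0, "wy": 0.0896, "wz": 0.0, "dx": -0.0489, "dy": 0.0, "dz": 0.1204, "jaw": 0},
{"wx": 0.0, "wy": 0.1145, "wz": 0.0, "dx": -0.0626, "dy": 0.0, "dz": 0.1539, "jaw": 0},
{"wx": 0.0, "wy": 0.1348, "wz": 0.0, "dx": -0.0736, "dy": 0.0, "dz": 0.1812, "jaw": 0},
{"wx": 0.0, "wy": 0.1481, "wz": 0.0, "dx": -0.0809, "dy": 0.0, "dz": 0.199, "jaw": 0},
{"wx": 0.0, "wy": 0.1527, "wz": 0.0, "dx": -0.0834, "dy": 0.0, "dz": 0.2052, "jaw": 0},
{"wx": 0.0, "wy": 0.1527, "wz": 0.0, "dx": -0.0834, "dy": 0.0, "dz": 0.2052, "jaw": 0},
```

Emit:
play_rows:
  rows:
    - {"wx": 0,"wy": 0.008,"wz": 0,"dx": -0.0193,"dy": 0,"dz": 0.0165,"jaw": 0}
    - {"wx": 0,"wy": 0.025,"wz": 0,"dx": -0.0606,"dy": 0,"dz": 0.052,"jaw": 0}
    - {"wx": 0,"wy": 0.044,"wz": 0,"dx": -0.1067,"dy": 0,"dz": 0.0914,"jaw": 0}
    - {"wx": 0,"wy": 0.062,"wz": 0,"dx": -0.1503,"dy": 0,"dz": 0.1288,"jaw": 0}
    - {"wx": 0,"wy": 0.077,"wz": 0,"dx": -0.1867,"dy": 0,"dz": 0.16,"jaw": 0}
    - {"wx": 0,"wy": 0.0834,"wz": 0,"dx": -0.2022,"dy": 0,"dz": 0.1733,"jaw": 0}
    - {"wx": 0,"wy": 0.0834,"wz": 0,"dx": -0.2022,"dy": 0,"dz": 0.1733,"jaw": 0}

```text
time: 13.2
ee_pos: [521.0, -10.0, 284.7]
eef_rot: [3.129, 0.777, 0.901]
contact_force: [0.7, 0.1, -1.2]
gripper_width: 0.148
```

Emit:
play_rows:
  rows:
    - {"wx": 0,"wy": 0.0062,"wz": 0,"dx": -0.0141,"dy": 0,"dz": 0.0062,"jaw": 0}
    - {"wx": 0,"wy": 0.0235,"wz": 0,"dx": -0.0537,"dy": 0,"dz": 0.0237,"jaw": 0}
    - {"wx": 0,"wy": 0.0425,"wz": 0,"dx": -0.097,"dy": 0,"dz": 0.0429,"jaw": 0}
    - {"wx": 0,"wy": 0.062,"wz": 0,"dx": -0.1416,"dy": 0,"dz": 0.0625,"jaw": 0}
    - {"wx": 0,"wy": 0.082,"wz": 0,"dx": -0.1872,"dy": 0,"dz": 0.0827,"jaw": 0}
    - {"wx": 0,"wy": 0.1015,"wz": 0,"dx": -0.2317,"dy": 0.0001,"dz": 0.1024,"jaw": 0}
    - {"wx": 0,"wy": 0.1188,"wz": 0,"dx": -0.2713,"dy": 0.0001,"dz": 0.1199,"jaw": 0}
    - {"wx": 0,"wy": 0.125,"wz": 0,"dx": -0.2854,"dy": 0.0001,"dz": 0.1261,"jaw": 0}
    - {"wx": 0,"wy": 0.125,"wz": 0,"dx": -0.2854,"dy": 0.0001,"dz": 0.1261,"jaw": 0}

```text
time: 13.95
ee_pos: [466.0, -79.3, 313.3]
eef_rot: [3.14, 0.001, 0.909]
contact_force: [0.4, 0.5, -1.3]
gripper_width: 0.147
```

Emit:
play_rows:
  rows:
    - {"wx": 0,"wy": 0.009,"wz": 0,"dx": -0.0049,"dy": 0,"dz": 0.0121,"jaw": 0}
    - {"wx": 0,"wy": 0.027,"wz": 0,"dx": -0.0147,"dy": 0,"dz": 0.0363,"jaw": 0}
    - {"wx": 0,"wy": 0.0465,"wz": 0,"dx": -0.0254,"dy": 0,"dz": 0.0625,"jaw": 0}
    - {"wx": 0,"wy": 0.066,"wz": 0,"dx": -0.036,"dy": 0,"dz": 0.0887,"jaw": 0}
    - {"wx": 0,"wy": 0.0855,"wz": 0,"dx": -0.0467,"dy": 0,"dz": 0.1149,"jaw": 0}
    - {"wx": 0,"wy": 0.105,"wz": 0,"dx": -0.0573,"dy": 0,"dz": 0.1411,"jaw": 0}
    - {"wx": 0,"wy": 0.1245,"wz": 0,"dx": -0.068,"dy": 0,"dz": 0.1673,"jaw": 0}
    - {"wx": 0,"wy": 0.142,"wz": 0,"dx": -0.0776,"dy": 0,"dz": 0.1908,"jaw": 0}
    - {"wx": 0,"wy": 0.1527,"wz": 0,"dx": -0.0834,"dy": 0,"dz": 0.2052,"jaw": 0}
    - {"wx": 0,"wy": 0.1527,"wz": 0,"dx": -0.0834,"dy": 0,"dz": 0.2052,"jaw": 0}

```text
time: 14.78
ee_pos: [450.4, -96.3, 246.6]
eef_rot: [-3.123, -0.96, 0.898]
contact_force: [-1.0, 0.1, -2.9]
gripper_width: 0.147
```

```bash
python3 - <<'E'
from seq import *
st()
both(12,(180,110,150,160),(170,60,170,200),2.4)
E
```

```text
t 14.78 q [-0.974  0.033  2.031  0.891  1.529 -0.568] p [450.4 -96.3 246.6] rpy [-3.123 -0.96   0.898] F [-1.   0.1 -2.9] T [-0.62  0.45  0.03] w 0.147 | err mm [-2.   0.6 -4.1] deg 0.6
```

View pics/both12.png

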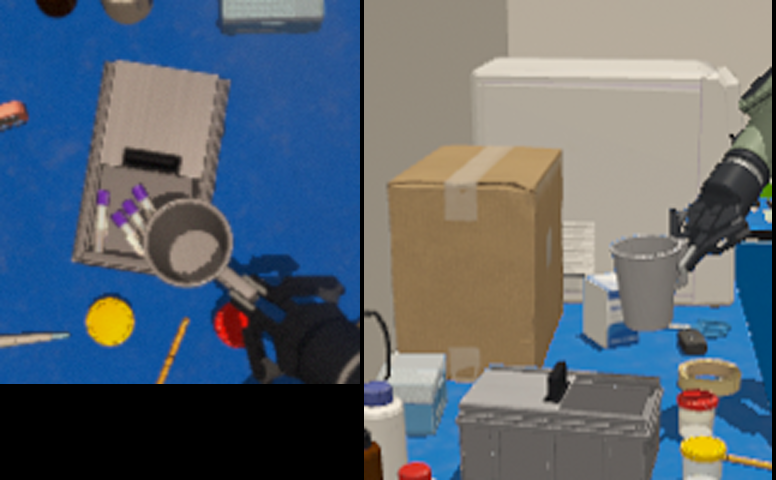

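```bash
python3 - <<'E'
from seq import *
np.set_printoptions(precision=2,suppress=True)
P,_,_=fit(); c,R=getcmd()
D=np.array(json.loads(open("log.txt").readlines()[-1])[0])
for ps in(60,70,80,90):
    Rj=Ro.from_euler('z',np.radians(ps)); print(ps)
    path(P,[(c,R),tj(np.array([520,150,170]),Rj),tj(np.array([526,329.5,120]),Rj),tj(np.array([526,329.5,5]),Rj)],D)
Rj=Ro.from_euler('z',np.radians(70))
rows(*tj(np.array([520,150,170]),Rj),9); rows(*tj(np.array([526,329.5,80]),Rj),9)
E
```

```text
60
0 -> 1 margin 0.32 maxstep 0.05 sum 0.36 [-0.61  0.02  2.14  1.08  1.35 -0.56]
1 -> 2 margin 0.25 maxstep 0.06 sum 0.47 [-0.14  0.1   2.21  1.39  0.95 -0.58]
2 -> 3 margin 0.24 maxstep 0.05 sum 0.40 [-0.14  0.43  2.2   1.62  0.93 -0.97]
70
0 -> 1 margin 0.42 maxstep 0.05 sum 0.39 [-0.59  0.14  2.01  1.01  1.47 -0.62]
1 -> 2 margin 0.37 maxstep 0.05 sum 0.41 [-0.18  0.2   2.09  1.25  1.12 -0.6 ]
2 -> 3 margin 0.36 maxstep 0.04 sum 0.31 [-0.18  0.48  2.08  1.4   1.05 -0.91]
80
0 -> 1 margin 0.43 maxstep 0.05 sum 0.43 [-0.55  0.26  1.87  0.94  1.58 -0.66]
1 -> 2 margin 0.50 maxstep 0.05 sum 0.36 [-0.19  0.3   1.96  1.14  1.26 -0.62]
2 -> 3 margin 0.50 maxstep 0.03 sum 0.25 [-0.19  0.55  1.95  1.23  1.17 -0.86]
90
0 -> 1 margin 0.43 maxstep 0.06 sum 0.47 [-0.5   0.36  1.73  0.87  1.68 -0.7 ]
1 -> 2 margin 0.65 maxstep 0.04 sum 0.32 [-0.18  0.4   1.81  1.05  1.39 -0.64]
2 -> 3 margin 0.64 maxstep 0.03 sum 0.22 [-0.18  0.62  1.81  1.09  1.29 -0.83]
per-row max 31.2 mm 3.18 deg
{"wx": 0.0012, "wy": 0.0004, "wz": -0.0008, "dx": 0.0077, "dy": -0.0073, "dz": 0.0146, "jaw": 0},
{"wx": 0.0048
[... 1072 characters left out ...]
"wx": 0.0, "wy": 0.0, "wz": 0.0, "dx": 0.0062, "dy": -0.0464, "dz": 0.1607, "jaw": 0},
{"wx": 0.0, "wy": 0.0, "wz": 0.0, "dx": 0.0102, "dy": -0.0767, "dz": 0.2656, "jaw": 0},
{"wx": 0.0, "wy": 0.0, "wz": 0.0, "dx": 0.0146, "dy": -0.109, "dz": 0.3773, "jaw": 0},
{"wx": 0.0, "wy": 0.0, "wz": 0.0, "dx": 0.0186, "dy": -0.1393, "dz": 0.4822, "jaw": 0},
{"wx": 0.0, "wy": 0.0, "wz": 0.0, "dx": 0.0219, "dy": -0.164, "dz": 0.5677, "jaw": 0},
{"wx": 0.0, "wy": 0.0, "wz": 0.0, "dx": 0.0241, "dy": -0.1801, "dz": 0.6235, "jaw": 0},
{"wx": 0.0, "wy": 0.0, "wz": 0.0, "dx": 0.0248, "dy": -0.1857, "dz": 0.6429, "jaw": 0},
{"wx": 0.0, "wy": 0.0, "wz": 0.0, "dx": 0.0248, "dy": -0.1857, "dz": 0.6429, "jaw": 0},
```

Emit:
play_rows:
  rows:
    - {"wx": 0.0012,"wy": 0.0004,"wz": -0.0008,"dx": 0.0077,"dy": -0.0073,"dz": 0.0146,"jaw": 0}
    - {"wx": 0.0048,"wy": 0.0016,"wz": -0.0031,"dx": 0.0299,"dy": -0.0282,"dz": 0.0568,"jaw": 0}
    - {"wx": 0.0103,"wy": 0.0034,"wz": -0.0066,"dx": 0.0639,"dy": -0.0602,"dz": 0.1214,"jaw": 0}
    - {"wx": 0.0171,"wy": 0.0057,"wz": -0.0109,"dx": 0.1057,"dy": -0.0995,"dz": 0.2006,"jaw": 0}
    - {"wx": 0.0242,"wy": 0.0081,"wz": -0.0154,"dx": 0.1501,"dy": -0.1413,"dz": 0.285,"jaw": 0}
    - {"wx": 0.031,"wy": 0.0103,"wz": -0.0197,"dx": 0.1918,"dy": -0.1806,"dz": 0.3642,"jaw": 0}
    - {"wx": 0.0365,"wy": 0.0122,"wz": -0.0232,"dx": 0.2259,"dy": -0.2126,"dz": 0.4288,"jaw": 0}
    - {"wx": 0.0401,"wy": 0.0134,"wz": -0.0255,"dx": 0.2481,"dy": -0.2335,"dz": 0.471,"jaw": 0}
    - {"wx": 0.0413,"wy": 0.0138,"wz": -0.0263,"dx": 0.2558,"dy": -0.2408,"dz": 0.4856,"jaw": 0}
    - {"wx": 0.0413,"wy": 0.0138,"wz": -0.0263,"dx": 0.2558,"dy": -0.2408,"dz": 0.4856,"jaw": 0}

```text
time: 15.72
ee_pos: [495.1, 78.5, 230.5]
eef_rot: [3.138, -1.045, 1.229]
contact_force: [-0.3, -0.6, -1.4]
gripper_width: 0.144
```

Emit:
play_rows:
  rows:
    - {"wx": 0,"wy": 0,"wz": 0,"dx": 0.0007,"dy": -0.0056,"dz": 0.0194,"jaw": 0}
    - {"wx": 0,"wy": 0,"wz": 0,"dx": 0.0029,"dy": -0.0217,"dz": 0.0752,"jaw": 0}
    - {"wx": 0,"wy": 0,"wz": 0,"dx": 0.0062,"dy": -0.0464,"dz": 0.1607,"jaw": 0}
    - {"wx": 0,"wy": 0,"wz": 0,"dx": 0.0102,"dy": -0.0767,"dz": 0.2656,"jaw": 0}
    - {"wx": 0,"wy": 0,"wz": 0,"dx": 0.0146,"dy": -0.109,"dz": 0.3773,"jaw": 0}
    - {"wx": 0,"wy": 0,"wz": 0,"dx": 0.0186,"dy": -0.1393,"dz": 0.4822,"jaw": 0}
    - {"wx": 0,"wy": 0,"wz": 0,"dx": 0.0219,"dy": -0.164,"dz": 0.5677,"jaw": 0}
    - {"wx": 0,"wy": 0,"wz": 0,"dx": 0.0241,"dy": -0.1801,"dz": 0.6235,"jaw": 0}
    - {"wx": 0,"wy": 0,"wz": 0,"dx": 0.0248,"dy": -0.1857,"dz": 0.6429,"jaw": 0}
    - {"wx": 0,"wy": 0,"wz": 0,"dx": 0.0248,"dy": -0.1857,"dz": 0.6429,"jaw": 0}

```text
time: 16.55
ee_pos: [500.4, 256.6, 139.3]
eef_rot: [-3.14, -1.046, 1.22]
contact_force: [-0.4, 0.7, -1.6]
gripper_width: 0.14
```

```bash
python3 - <<'E'
from seq import *
st()
both(13,(100,140,140,120),(210,200,130,150),2.8)
E
```

```text
t 16.55 q [-0.178  0.292  2.098  1.302  1.086 -0.706] p [500.4 256.6 139.3] rpy [-3.14  -1.046  1.22 ] F [-0.4  0.7 -1.6] T [-0.78  0.27  0.02] w 0.140 | err mm [-0.5  0.4 -0.6] deg 0.1
```

View pics/both13.png

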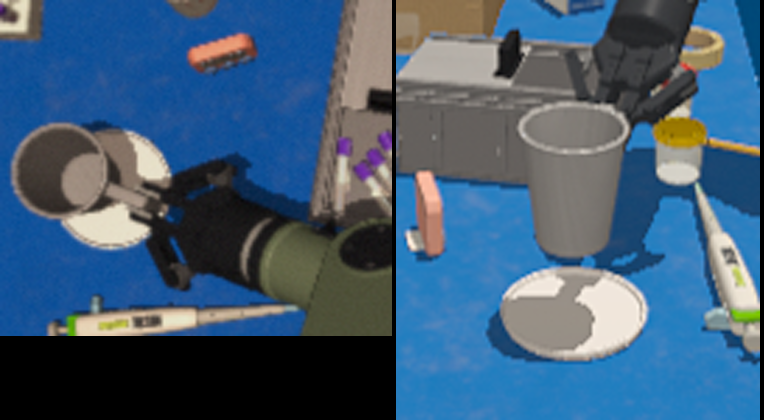

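```bash
python3 - <<'E'
from seq import *
np.set_printoptions(precision=1,suppress=True)
t=load("top13");s=load("side13")
u=lambda x,y:[(100+x/2.8,140+y/2.8)]
v=lambda x,y:[(210+(x-396)/2.8,200+y/2.8)]
print("top rim",onz(t,u(60,169.5),185),"floor",onz(t,u(85.5,179),84))
print("side rim",onz(s,v(574,130),185)); 
print("pred side rim",(proj(s,[[526,329.5,185]])-[210,200])*2.8+[396,0],"pred foot center",(proj(s,[[526,329.5,80]])-[210,200])*2.8+[396,0])
print("pred top rim",(proj(t,[[526,329.5,185],[526,329.5,84]])-[100,140])*2.8)
im=t["img"]
E
```

```text
top rim [[527.2 329.1 185. ]] floor [[528.1 334.1  84. ]]
side rim [[525.2 337.9 185. ]]
pred side rim [[573.4 125.4]] pred foot center [[572. 237.]]
pred top rim [[ 59.5 170.7]
 [ 90.  181.2]]
```

Emit:
play_rows:
  rows:
    - {"wx": 0,"wy": 0,"wz": 0,"dx": -0.03,"dy": 0,"dz": 0.0173,"jaw": 0}
    - {"wx": 0,"wy": 0,"wz": 0,"dx": -0.075,"dy": 0,"dz": 0.0433,"jaw": 0}
    - {"wx": 0,"wy": 0,"wz": 0,"dx": -0.12,"dy": 0,"dz": 0.0693,"jaw": 0}
    - {"wx": 0,"wy": 0,"wz": 0,"dx": -0.155,"dy": 0,"dz": 0.0895,"jaw": 0}
    - {"wx": 0,"wy": 0,"wz": 0,"dx": -0.18,"dy": 0,"dz": 0.1039,"jaw": 0}
    - {"wx": 0,"wy": 0,"wz": 0,"dx": -0.193,"dy": 0,"dz": 0.1114,"jaw": 0}
    - {"wx": 0,"wy": 0,"wz": 0,"dx": -0.2,"dy": 0,"dz": 0.1155,"jaw": 0}
    - {"wx": 0,"wy": 0,"wz": 0,"dx": -0.2,"dy": 0,"dz": 0.1155,"jaw": 0}

```text
time: 17.32
ee_pos: [501.7, 255.4, 70.7]
eef_rot: [3.141, -1.047, 1.221]
contact_force: [-0.6, -0.1, -1.7]
gripper_width: 0.142
```

```bash
python3 - <<'E'
from seq import *
c,R=getcmd(); setcmd(c+R.apply([-60,0,34.65]),R)
st()
both(14,(100,140,140,120),(210,200,130,150),2.8)
E
```

```text
t 17.32 q [-0.181  0.469  2.086  1.392  1.05  -0.891] p [501.7 255.4  70.7] rpy [ 3.141 -1.047  1.221] F [-0.6 -0.1 -1.7] T [-0.73  0.24  0.02] w 0.142 | err mm [ 0.8 -0.8 -0. ] deg 0.1
```

View pics/both14.png

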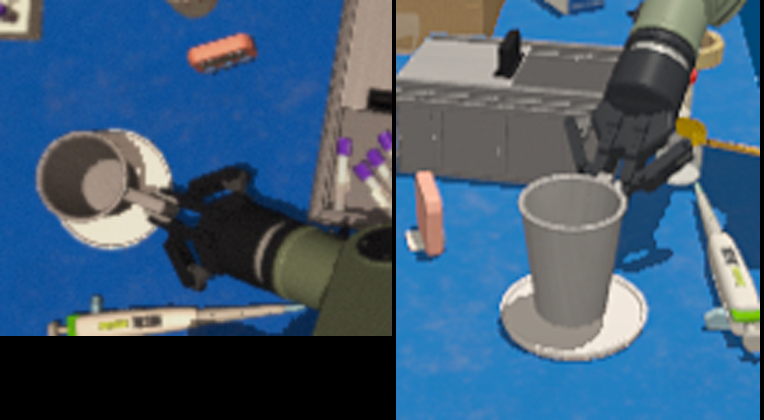

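Emit:
play_rows:
  rows:
    - {"wx": 0,"wy": 0,"wz": 0,"dx": -0.0072,"dy": 0,"dz": 0.0042,"jaw": 0}
    - {"wx": 0,"wy": 0,"wz": 0,"dx": -0.0144,"dy": 0,"dz": 0.0083,"jaw": 0}
    - {"wx": 0,"wy": 0,"wz": 0,"dx": -0.0144,"dy": 0,"dz": 0.0083,"jaw": 0}

```text
time: 17.67
ee_pos: [501.1, 256.0, 65.4]
eef_rot: [3.141, -1.047, 1.222]
contact_force: [1.1, 0.0, -1.8]
gripper_width: 0.143
```

Emit:
play_rows:
  rows:
    - {"wx": 0,"wy": 0,"wz": 0,"dx": -0.0043,"dy": 0,"dz": 0.0025,"jaw": 0}
    - {"wx": 0,"wy": 0,"wz": 0,"dx": -0.0043,"dy": 0,"dz": 0.0025,"jaw": 0}

```text
time: 17.83
ee_pos: [501.2, 256.1, 64.2]
eef_rot: [3.142, -1.047, 1.221]
contact_force: [-0.2, 0.6, -0.7]
gripper_width: 0.142
```

Emit:
play_rows:
  rows:
    - {"wx": 0,"wy": 0,"wz": 0,"dx": -0.0043,"dy": 0,"dz": 0.0025,"jaw": 0}
    - {"wx": 0,"wy": 0,"wz": 0,"dx": -0.0043,"dy": 0,"dz": 0.0025,"jaw": 0}

```text
time: 18.0
ee_pos: [501.7, 256.3, 63.8]
eef_rot: [3.141, -1.05, 1.222]
contact_force: [-1.8, -1.7, 4.6]
gripper_width: 0.146
```

```bash
python3 - <<'E'
from seq import *
c,R=getcmd(); setcmd(c+R.apply([(-.0144-.0086)*300,0,(.0083+.005)*300]),R)
st()
both(15,(100,140,140,120),(210,200,130,150),2.8)
E
```

```text
t 18.00 q [-0.18   0.49   2.083  1.403  1.049 -0.912] p [501.7 256.3  63.8] rpy [ 3.141 -1.05   1.222] F [-1.8 -1.7  4.6] T [0.1  0.04 0.15] w 0.146 | err mm [0.8 0.1 1. ] deg 0.2
```

View pics/both15.png

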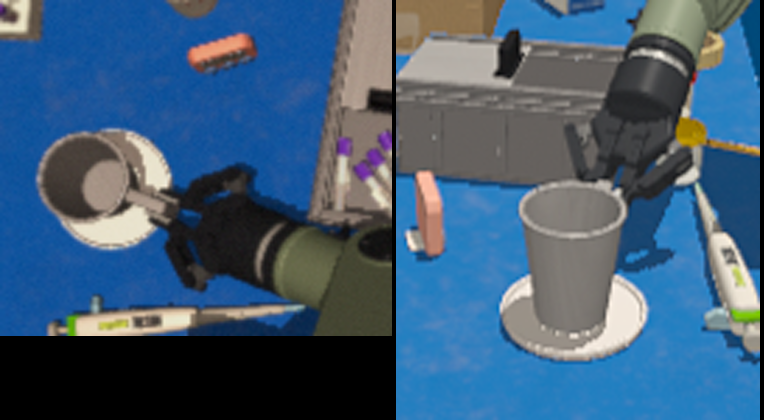

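Emit:
play_rows:
  rows:
    - {"wx": 0,"wy": 0,"wz": 0,"dx": 0,"dy": 0,"dz": 0,"jaw": 25}
    - {"wx": 0,"wy": 0,"wz": 0,"dx": 0,"dy": 0,"dz": 0,"jaw": 35}
    - {"wx": 0,"wy": 0,"wz": 0,"dx": 0,"dy": 0,"dz": 0,"jaw": 50}
    - {"wx": 0,"wy": 0,"wz": 0,"dx": 0,"dy": 0,"dz": 0,"jaw": 50}

```text
time: 18.43
ee_pos: [501.0, 255.9, 62.3]
eef_rot: [-3.141, -1.046, 1.221]
contact_force: [-0.6, -0.5, -0.2]
gripper_width: 0.501
```

```bash
python3 - <<'E'
from seq import *
st()
both(16,(100,140,140,120),(210,200,130,150),2.8)
E
```

```text
t 18.43 q [-0.18   0.491  2.084  1.402  1.046 -0.912] p [501.  255.9  62.3] rpy [-3.141 -1.046  1.221] F [-0.6 -0.5 -0.2] T [-0.39  0.12 -0.02] w 0.501 | err mm [ 0.1 -0.2 -0.5] deg 0.1
```

View pics/both16.png

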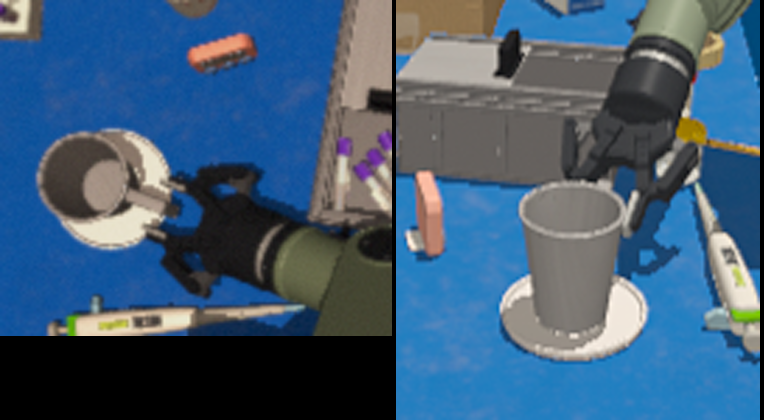

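Emit:
play_rows:
  rows:
    - {"wx": 0,"wy": 0,"wz": 0,"dx": 0,"dy": 0,"dz": -0.03,"jaw": 50}
    - {"wx": 0,"wy": 0,"wz": 0,"dx": 0,"dy": 0,"dz": -0.08,"jaw": 50}
    - {"wx": 0,"wy": 0,"wz": 0,"dx": 0,"dy": 0,"dz": -0.13,"jaw": 50}
    - {"wx": 0,"wy": 0,"wz": 0,"dx": 0,"dy": 0,"dz": -0.16,"jaw": 50}
    - {"wx": 0,"wy": 0,"wz": 0,"dx": 0.06,"dy": 0,"dz": -0.195,"jaw": 50}
    - {"wx": 0,"wy": 0,"wz": 0,"dx": 0.16,"dy": 0,"dz": -0.252,"jaw": 50}
    - {"wx": 0,"wy": 0,"wz": 0,"dx": 0.27,"dy": 0,"dz": -0.316,"jaw": 50}
    - {"wx": 0,"wy": 0,"wz": 0,"dx": 0.37,"dy": 0,"dz": -0.374,"jaw": 50}
    - {"wx": 0,"wy": 0,"wz": 0,"dx": 0.433,"dy": 0,"dz": -0.41,"jaw": 50}
    - {"wx": 0,"wy": 0,"wz": 0,"dx": 0.433,"dy": 0,"dz": -0.41,"jaw": 50}

```text
time: 19.37
ee_pos: [489.5, 216.2, 242.4]
eef_rot: [3.119, -1.049, 1.24]
contact_force: [1.8, 0.4, 0.4]
gripper_width: 0.5
```

```bash
python3 - <<'E'
from seq import *
np.set_printoptions(precision=2,suppress=True)
c,R=getcmd(); setcmd(c+R.apply([.433*300,0,-.41*300]),R)
st()
both(17,(100,110,180,130),(200,180,140,150),2.4)
P,_,_=fit(); c,R=getcmd(); D=np.array(json.loads(open("log.txt").readlines()[-1])[0])
for yaw in(1.438,1.438-np.pi):
    Rt=Rrpy(np.pi,0,yaw); print((R.inv()*Rt).magnitude()*57.3)
    path(P,[(c,R),([609,17,225],Rt),([609,17,130],Rt)],D)
rows([609,17,225],Rrpy(np.pi,0,1.438),14,hold=1,jaw=60,commit=False)
E
```

```text
t 19.37 q [-0.28  0.04  2.09  1.15  1.25 -0.49] p [489.5 216.2 242.4] rpy [ 3.12 -1.05  1.24] F [1.8 0.4 0.4] T [-0.41  0.15 -0.01] w 0.500 | err mm [ 2.8 -1.   5.6] deg 0.7
61.14684016282628
0 -> 1 margin 0.36 maxstep 0.15 sum 1.15 [-0.11  0.3   1.48  0.    1.37  0.02]
1 -> 2 margin 0.90 maxstep 0.02 sum 0.18 [-0.11  0.39  1.56  0.    1.19  0.02]
169.29528175281533
  no ik at 0 0.88
0 -> 1 margin 0.27 maxstep 0.67 sum 3.03 [-0.06  0.03  1.82  0.06  0.93  2.54]
  no ik at 1 0.0
1 -> 2 margin 9.00 maxstep 0.00 sum 0.00 [-0.06  0.03  1.82  0.06  0.93  2.54]
per-row max 26.1 mm 6.80 deg
{"wx": 0.0002, "wy": -0.0021, "wz": -0.0004, "dx": -0.0035, "dy": 0.0077, "dz": -0.005, "jaw": 60},
{"wx": 0.0009, "wy": -0.0082, "wz": -0.0015, "dx": -0.0137, "dy": 0.0303, "dz": -0.0199, "jaw": 60},
{"wx": 0.002, "wy": -0.0181, "wz": -0.0034, "dx": -0.0303, "dy": 0.0667, "dz": -0.0439, "jaw": 60},
{"wx": 0.0034, "wy": -0.0313, "wz": -0.0059, "dx": -0.0523, "dy": 0.115, "dz": -0.0758, "jaw": 60},
{"wx": 0.0051, "wy": -0.047, "wz": -0.0088, "dx": -0.0786, "dy": 0.173, "dz": -0.114, "jaw": 60},
{"wx": 0.0
[... 288 characters left out ...]

{"wx": 0.0129, "wy": -0.119, "wz": -0.0224, "dx": -0.199, "dy": 0.4381, "dz": -0.2887, "jaw": 60},
{"wx": 0.0146, "wy": -0.1347, "wz": -0.0253, "dx": -0.2253, "dy": 0.4961, "dz": -0.3269, "jaw": 60},
{"wx": 0.016, "wy": -0.1479, "wz": -0.0278, "dx": -0.2473, "dy": 0.5444, "dz": -0.3588, "jaw": 60},
{"wx": 0.0171, "wy": -0.1578, "wz": -0.0297, "dx": -0.2639, "dy": 0.5808, "dz": -0.3828, "jaw": 60},
{"wx": 0.0178, "wy": -0.1639, "wz": -0.0308, "dx": -0.2741, "dy": 0.6034, "dz": -0.3977, "jaw": 60},
{"wx": 0.018, "wy": -0.166, "wz": -0.0312, "dx": -0.2776, "dy": 0.6111, "dz": -0.4027, "jaw": 60},
{"wx": 0.018, "wy": -0.166, "wz": -0.0312, "dx": -0.2776, "dy": 0.6111, "dz": -0.4027, "jaw": 60},
```

View pics/both17.png

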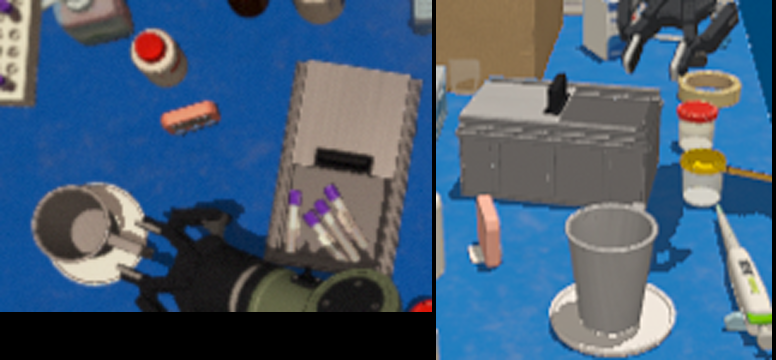

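Emit:
play_rows:
  rows:
    - {"wx": 0.0009,"wy": -0.0082,"wz": -0.0015,"dx": -0.0137,"dy": 0.0303,"dz": -0.0199,"jaw": 60}
    - {"wx": 0.0028,"wy": -0.026,"wz": -0.0049,"dx": -0.0435,"dy": 0.0957,"dz": -0.0631,"jaw": 60}
    - {"wx": 0.0049,"wy": -0.045,"wz": -0.0085,"dx": -0.0753,"dy": 0.1657,"dz": -0.1092,"jaw": 60}
    - {"wx": 0.007,"wy": -0.0645,"wz": -0.0121,"dx": -0.1079,"dy": 0.2376,"dz": -0.1565,"jaw": 60}
    - {"wx": 0.009,"wy": -0.083,"wz": -0.0156,"dx": -0.1388,"dy": 0.3055,"dz": -0.2013,"jaw": 60}
    - {"wx": 0.011,"wy": -0.1015,"wz": -0.0191,"dx": -0.1697,"dy": 0.3735,"dz": -0.2462,"jaw": 60}
    - {"wx": 0.0129,"wy": -0.119,"wz": -0.0224,"dx": -0.199,"dy": 0.4381,"dz": -0.2887,"jaw": 60}
    - {"wx": 0.0148,"wy": -0.1365,"wz": -0.0257,"dx": -0.2283,"dy": 0.5025,"dz": -0.3312,"jaw": 60}
    - {"wx": 0.0165,"wy": -0.152,"wz": -0.0286,"dx": -0.2542,"dy": 0.5596,"dz": -0.3688,"jaw": 60}
    - {"wx": 0.018,"wy": -0.166,"wz": -0.0312,"dx": -0.2776,"dy": 0.6111,"dz": -0.4027,"jaw": 60}

```text
time: 20.3
ee_pos: [609.1, 15.5, 222.7]
eef_rot: [-3.138, 0.006, 1.438]
contact_force: [0.3, 0.3, -0.6]
gripper_width: 0.6
```

```bash
python3 - <<'E'
from seq import *
rows([609,17,225],Rrpy(np.pi,0,1.438),14,hold=1,jaw=60)
st()
rows([609.5,17,130],Rrpy(np.pi,0,1.438),4,hold=1,jaw=60,commit=False)
c,R=getcmd();print(c,R.as_euler('xyz'))
E
```

```text
per-row max 26.1 mm 6.80 deg
{"wx": 0.0002, "wy": -0.0021, "wz": -0.0004, "dx": -0.0035, "dy": 0.0077, "dz": -0.005, "jaw": 60},
{"wx": 0.0009, "wy": -0.0082, "wz": -0.0015, "dx": -0.0137, "dy": 0.0303, "dz": -0.0199, "jaw": 60},
{"wx": 0.002, "wy": -0.0181, "wz": -0.0034, "dx": -0.0303, "dy": 0.0667, "dz": -0.0439, "jaw": 60},
{"wx": 0.0034, "wy": -0.0313, "wz": -0.0059, "dx": -0.0523, "dy": 0.115, "dz": -0.0758, "jaw": 60},
{"wx": 0.0051, "wy": -0.047, "wz": -0.0088, "dx": -0.0786, "dy": 0.173, "dz": -0.114, "jaw": 60},
{"wx": 0.007, "wy": -0.0645, "wz": -0.0121, "dx": -0.1079, "dy": 0.2376, "dz": -0.1565, "jaw": 60},
{"wx": 0.009, "wy": -0.083, "wz": -0.0156, "dx": -0.1388, "dy": 0.3055, "dz": -0.2013, "jaw": 60},
{"wx": 0.011, "wy": -0.1015, "wz": -0.0191, "dx": -0.1697, "dy": 0.3735, "dz": -0.2462, "jaw": 60},
{"wx": 0.0129, "wy": -0.119, "wz": -0.0224, "dx": -0.199, "dy": 0.4381, "dz": -0.2887, "jaw": 60},
{"wx": 0.0146, "wy": -0.1347, "wz": -0.0253, "dx": -0.2253, "dy": 0.4961, "dz": -0.3269, "jaw": 60},
{"wx": 0.016, "wy": -0.1479, "wz": -0.0278, "dx": -0.2473, "dy": 0.5444, 
[... 469 characters left out ...]
367  0.02 ] p [609.1  15.5 222.7] rpy [-3.138  0.006  1.438] F [ 0.3  0.3 -0.6] T [-0.   -0.05  0.03] w 0.600 | err mm [ 0.1 -1.4 -2.3] deg 0.4
per-row max 33.6 mm 0.00 deg
{"wx": 0.0, "wy": 0.0, "wz": 0.0, "dx": 0.0, "dy": 0.0002, "dz": 0.0464, "jaw": 60},
{"wx": 0.0, "wy": 0.0, "wz": 0.0, "dx": 0.0001, "dy": 0.0008, "dz": 0.1583, "jaw": 60},
{"wx": 0.0, "wy": 0.0, "wz": 0.0, "dx": 0.0003, "dy": 0.0015, "dz": 0.2703, "jaw": 60},
{"wx": 0.0, "wy": 0.0, "wz": 0.0, "dx": 0.0003, "dy": 0.0017, "dz": 0.3167, "jaw": 60},
{"wx": 0.0, "wy": 0.0, "wz": 0.0, "dx": 0.0003, "dy": 0.0017, "dz": 0.3167, "jaw": 60},
[608.99496719  16.99274343 225.01350115] [-3.14155152e+00  1.22987968e-04  1.43811487e+00]
```

Emit:
play_rows:
  rows:
    - {"wx": 0,"wy": 0,"wz": 0,"dx": 0,"dy": 0,"dz": 0.06,"jaw": 60}
    - {"wx": 0,"wy": 0,"wz": 0,"dx": 0,"dy": 0,"dz": 0.16,"jaw": 60}
    - {"wx": 0,"wy": 0,"wz": 0,"dx": 0,"dy": 0,"dz": 0.26,"jaw": 60}
    - {"wx": 0,"wy": 0,"wz": 0,"dx": 0,"dy": 0,"dz": 0.316,"jaw": 60}
    - {"wx": 0,"wy": 0,"wz": 0,"dx": 0,"dy": 0,"dz": 0.316,"jaw": 0}
    - {"wx": 0,"wy": 0,"wz": 0,"dx": 0,"dy": 0,"dz": 0.316,"jaw": 0}
    - {"wx": 0,"wy": 0,"wz": 0,"dx": 0,"dy": 0,"dz": 0.316,"jaw": 0}
    - {"wx": 0,"wy": 0,"wz": 0,"dx": 0,"dy": 0,"dz": 0.316,"jaw": 0}
    - {"wx": 0,"wy": 0,"wz": 0,"dx": 0,"dy": 0,"dz": 0.316,"jaw": 0}
  squeeze: 30

```text
time: 21.05
ee_pos: [608.6, 16.6, 130.3]
eef_rot: [-3.141, 0.001, 1.438]
contact_force: [-2.4, -0.9, -4.2]
gripper_width: 0.156
```

```bash
python3 - <<'E'
from seq import *
c,R=getcmd(); setcmd(c+R.apply([0,0,94.8]),R); st()
E
```

```text
t 21.05 q [-1.140e-01  3.940e-01  1.559e+00 -1.000e-03  1.190e+00  1.900e-02] p [608.6  16.6 130.3] rpy [-3.141e+00  1.000e-03  1.438e+00] F [-2.4 -0.9 -4.2] T [-0.04  0.19  0.11] w 0.156 | err mm [-0.4 -0.4  0.1] deg 0.1
```

Emit:
play_rows:
  rows:
    - {"wx": 0,"wy": 0,"wz": 0,"dx": 0,"dy": -0.03,"dz": 0,"jaw": 0}
    - {"wx": 0,"wy": 0,"wz": 0,"dx": 0,"dy": -0.08,"dz": 0,"jaw": 0}
    - {"wx": 0,"wy": 0,"wz": 0,"dx": 0,"dy": -0.14,"dz": 0,"jaw": 0}
    - {"wx": 0,"wy": 0,"wz": 0,"dx": 0,"dy": -0.2,"dz": 0,"jaw": 0}
    - {"wx": 0,"wy": 0,"wz": 0,"dx": 0,"dy": -0.255,"dz": 0,"jaw": 0}
    - {"wx": 0,"wy": 0,"wz": 0,"dx": 0,"dy": -0.3,"dz": 0,"jaw": 0}
    - {"wx": 0,"wy": 0,"wz": 0,"dx": 0,"dy": -0.33,"dz": 0,"jaw": 0}
    - {"wx": 0,"wy": 0,"wz": 0,"dx": 0,"dy": -0.35,"dz": 0,"jaw": 0}
    - {"wx": 0,"wy": 0,"wz": 0,"dx": 0,"dy": -0.35,"dz": 0,"jaw": 0}

```text
time: 21.8
ee_pos: [503.7, 30.4, 130.3]
eef_rot: [-3.141, 0.002, 1.438]
contact_force: [-1.6, -2.7, -5.2]
gripper_width: 0.158
```

```bash
python3 - <<'E'
from seq import *
c,R=getcmd(); setcmd(c+R.apply([0,-105,0]),R); st()
from plant import readout
print(RB.inv().apply(readout.get_state()["ee_pos"]-BOX))
E
```

```text
t 21.80 q [-0.11   0.193  1.823 -0.002  1.127  0.023] p [503.7  30.4 130.3] rpy [-3.141e+00  2.000e-03  1.438e+00] F [-1.6 -2.7 -5.2] T [-0.47  0.14  0.07] w 0.158 | err mm [-1.2 -0.5  0.1] deg 0.1
[-9.49570335e+01  1.07717292e-01  1.30294899e+02]
```

Emit:
play_rows:
  rows:
    - {"wx": 0,"wy": 0,"wz": 0,"dx": 0,"dy": -0.005,"dz": 0,"jaw": 0}
    - {"wx": 0,"wy": 0,"wz": 0,"dx": 0,"dy": -0.01,"dz": 0,"jaw": 0}
    - {"wx": 0,"wy": 0,"wz": 0,"dx": 0,"dy": -0.014,"dz": 0,"jaw": 0}
    - {"wx": 0,"wy": 0,"wz": 0,"dx": 0,"dy": -0.014,"dz": 0,"jaw": 0}

```text
time: 22.13
ee_pos: [501.4, 30.7, 130.3]
eef_rot: [3.141, 0.001, 1.437]
contact_force: [0.6, -5.3, -6.5]
gripper_width: 0.155
```

```bash
python3 - <<'E'
from seq import *
c,R=getcmd(); setcmd(c+R.apply([0,-4.2,0]),R); st()
from plant import readout
print(RB.inv().apply(readout.get_state()["ee_pos"]-BOX))
E
```

```text
t 22.13 q [-1.100e-01  1.870e-01  1.830e+00 -1.000e-03  1.124e+00  2.300e-02] p [501.4  30.7 130.3] rpy [3.141e+00 1.000e-03 1.437e+00] F [ 0.6 -5.3 -6.5] T [-0.71 -0.25  0.11] w 0.155 | err mm [ 0.7 -0.7  0.1] deg 0.1
[-9.72313108e+01  1.28858832e-01  1.30305734e+02]
```

Emit:
play_rows:
  rows:
    - {"wx": 0,"wy": 0,"wz": 0,"dx": 0,"dy": -0.006,"dz": 0,"jaw": 0}
    - {"wx": 0,"wy": 0,"wz": 0,"dx": 0,"dy": -0.012,"dz": 0,"jaw": 0}
    - {"wx": 0,"wy": 0,"wz": 0,"dx": 0,"dy": -0.012,"dz": 0,"jaw": 0}

```text
time: 22.38
ee_pos: [501.3, 30.7, 130.4]
eef_rot: [3.132, 0.001, 1.437]
contact_force: [12.7, -6.7, -16.7]
gripper_width: 0.153
```

```bash
python3 - <<'E'
from seq import *
c,R=getcmd(); setcmd(c+R.apply([0,-3.6,0]),R); st()
E
```

```text
t 22.38 q [-1.110e-01  1.810e-01  1.836e+00 -1.000e-03  1.114e+00  2.400e-02] p [501.3  30.7 130.4] rpy [3.132e+00 1.000e-03 1.437e+00] F [ 12.7  -6.7 -16.7] T [-0.9  -1.58  0.12] w 0.153 | err mm [ 4.1 -1.2  0.2] deg 0.6
```

Emit:
play_rows:
  rows:
    - {"wx": 0,"wy": 0,"wz": 0,"dx": 0,"dy": 0.01,"dz": 0,"jaw": 0}
    - {"wx": 0,"wy": 0,"wz": 0,"dx": 0,"dy": 0.01,"dz": 0,"jaw": 30}
    - {"wx": 0,"wy": 0,"wz": 0,"dx": 0,"dy": 0.01,"dz": 0,"jaw": 60}
    - {"wx": 0,"wy": 0,"wz": 0,"dx": 0,"dy": 0.01,"dz": 0,"jaw": 60}
    - {"wx": 0,"wy": 0,"wz": 0,"dx": 0,"dy": 0.01,"dz": -0.1,"jaw": 60}
    - {"wx": 0,"wy": 0,"wz": 0,"dx": 0,"dy": 0.01,"dz": -0.22,"jaw": 60}
    - {"wx": 0,"wy": 0,"wz": 0,"dx": 0,"dy": 0.01,"dz": -0.35,"jaw": 60}
    - {"wx": 0,"wy": 0,"wz": 0,"dx": 0,"dy": 0.01,"dz": -0.48,"jaw": 60}
    - {"wx": 0,"wy": 0,"wz": 0,"dx": 0,"dy": 0.01,"dz": -0.56,"jaw": 60}
    - {"wx": 0,"wy": 0,"wz": 0,"dx": 0,"dy": 0.01,"dz": -0.56,"jaw": 60}

```text
time: 23.22
ee_pos: [504.1, 31.7, 306.7]
eef_rot: [3.126, -0.001, 1.438]
contact_force: [1.8, -0.2, 0.7]
gripper_width: 0.601
```

```bash
python3 - <<'E'
from seq import *
c,R=getcmd(); setcmd(c+R.apply([0,3,-168]),R); st()
P,_,_=fit(); c,R=getcmd(); D=np.array(json.loads(open("log.txt").readlines()[-1])[0])
path(P,[(c,R),([450,-200,300],R)],D)
rows([450,-200,300],R,10,hold=0,jaw=60)
E
```

```text
t 23.22 q [-1.090e-01  4.000e-03  1.643e+00  1.000e-03  1.479e+00  2.400e-02] p [504.1  31.7 306.7] rpy [ 3.126e+00 -1.000e-03  1.438e+00] F [ 1.8 -0.2  0.7] T [ 0.02 -0.01  0.01] w 0.601 | err mm [3.9 0.2 8.5] deg 0.9
0 -> 1 margin 0.77 maxstep 0.06 sum 0.49 [-5.94097338e-01 -9.36708055e-03  1.67028176e+00 -1.28963638e-04
  1.48066005e+00 -4.61404276e-01]
per-row max 36.6 mm 0.00 deg
{"wx": 0.0, "wy": 0.0, "wz": 0.0, "dx": -0.0193, "dy": -0.0016, "dz": -0.0001, "jaw": 60},
{"wx": 0.0, "wy": 0.0, "wz": 0.0, "dx": -0.0752, "dy": -0.0061, "dz": -0.0006, "jaw": 60},
{"wx": 0.0, "wy": 0.0, "wz": 0.0, "dx": -0.1622, "dy": -0.0131, "dz": -0.0012, "jaw": 60},
{"wx": 0.0, "wy": 0.0, "wz": 0.0, "dx": -0.2719, "dy": -0.022, "dz": -0.002, "jaw": 60},
{"wx": 0.0, "wy": 0.0, "wz": 0.0, "dx": -0.3935, "dy": -0.0318, "dz": -0.0029, "jaw": 60},
{"wx": 0.0, "wy": 0.0, "wz": 0.0, "dx": -0.5152, "dy": -0.0416, "dz": -0.0038, "jaw": 60},
{"wx": 0.0, "wy": 0.0, "wz": 0.0, "dx": -0.6249, "dy": -0.0505, "dz": -0.0046, "jaw": 60},
{"wx": 0.0, "wy": 0.0, "wz": 0.0, "dx": -0.7119, "dy": -0.0575, "dz": -0.0052, "jaw": 60},
{"wx": 0.0, "wy": 0.0, "wz": 0.0, "dx": -0.7678, "dy": -0.062, "dz": -0.0057, "jaw": 60},
{"wx": 0.0, "wy": 0.0, "wz": 0.0, "dx": -0.7871, "dy": -0.0636, "dz": -0.0058, "jaw": 60},
```

Move aside to look without obstruction.

Emit:
play_rows:
  rows:
    - {"wx": 0,"wy": 0,"wz": 0,"dx": -0.08,"dy": -0.006,"dz": 0,"jaw": 60}
    - {"wx": 0,"wy": 0,"wz": 0,"dx": -0.17,"dy": -0.014,"dz": 0,"jaw": 60}
    - {"wx": 0,"wy": 0,"wz": 0,"dx": -0.27,"dy": -0.022,"dz": 0,"jaw": 60}
    - {"wx": 0,"wy": 0,"wz": 0,"dx": -0.38,"dy": -0.031,"dz": 0,"jaw": 60}
    - {"wx": 0,"wy": 0,"wz": 0,"dx": -0.49,"dy": -0.04,"dz": 0,"jaw": 60}
    - {"wx": 0,"wy": 0,"wz": 0,"dx": -0.6,"dy": -0.048,"dz": 0,"jaw": 60}
    - {"wx": 0,"wy": 0,"wz": 0,"dx": -0.7,"dy": -0.056,"dz": 0,"jaw": 60}
    - {"wx": 0,"wy": 0,"wz": 0,"dx": -0.76,"dy": -0.061,"dz": 0,"jaw": 60}
    - {"wx": 0,"wy": 0,"wz": 0,"dx": -0.787,"dy": -0.0636,"dz": 0,"jaw": 60}
    - {"wx": 0,"wy": 0,"wz": 0,"dx": -0.787,"dy": -0.0636,"dz": 0,"jaw": 60}

```text
time: 24.05
ee_pos: [449.6, -201.0, 298.0]
eef_rot: [3.142, -0.0, 1.435]
contact_force: [-0.4, 0.1, 0.5]
gripper_width: 0.598
```

```bash
python3 - <<'E'
from seq import *
both(18,(90,120,180,130),(210,170,140,160),2.4)
from plant import cams
cv2.imwrite("pics/top18f.png",load("top18")["img"])
E
```

```text
(no output)
```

View pics/both18.png

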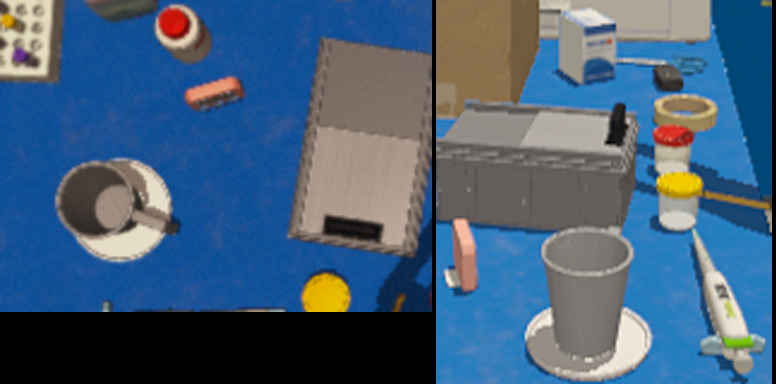

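View pics/top18f.png

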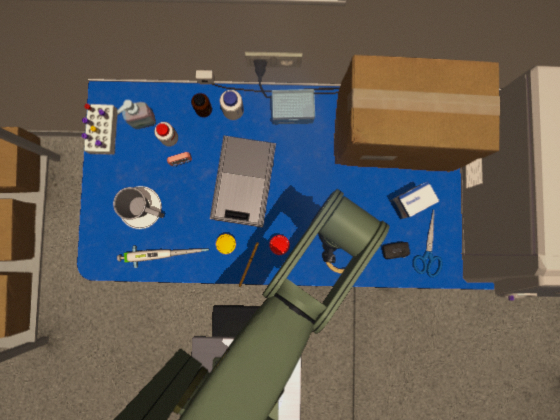

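```bash
python3 - <<'E'
from seq import *
np.set_printoptions(precision=1,suppress=True)
t=load("top18");print(onz(t,[(137.6,207.3)],8), onz(t,[(90+95/2.4,120+200/2.4)],109))
a=load("top0")["img"].astype(int);b=t["img"].astype(int)
d=(np.abs(a-b).max(2)>60).astype(np.uint8); n,l,s,c=cv2.connectedComponentsWithStats(d)
for i in range(1,n):
    if s[i,4]>12: print(s[i])
a=load("side0")["img"].astype(int);b=load("side18")["img"].astype(int)
d=(np.abs(a-b).max(2)>60).astype(np.uint8)[190:340,210:345]; print("side")
n,l,s,c=cv2.connectedComponentsWithStats(d)
for i in range(1,n):
    if s[i,4]>12: print(s[i]+[210,190,0,0,0])
st()
E
```

```text
[[525.5 334.6   8. ]] [[527.4 329.6 109. ]]
[ 113  187   52   33 1111]
[ 216  186  137  101 5396]
[353 203  15  10  34]
[226 205  25   8 125]
[355 208   6   5  17]
[215 212   9   5  27]
[340 212   6   7  22]
[ 334  214   55   73 1355]
[225 216  23   5  33]
[249 217  10   5  37]
[343 218  23  15 182]
[354 237   4  11  26]
[248 286  77  52 931]
[323 287  17  20 126]
[  0 306  17  46 395]
[ 17 320  30  22 288]
[313 321  11  11  18]
[ 114  338  188   82 5636]
[   0  353   82   67 1847]
[ 213  370   64   50 1292]
[221 412  28   8 156]
side
[276 190  32  41 611]
[310 225   7   3  14]
[293 230   8   6  33]
[315 238  30  16 205]
[293 245   9   6  31]
[319 253  26  14 168]
[ 247  265   46   60 1887]
t 24.15 q [-0.6 -0.   1.7  0.   1.5 -0.5] p [ 450.  -199.1  298. ] rpy [-3.1 -0.   1.4] F [-0.3  0.3  0.3] T [-0.1  0.1  0. ] w 0.599 | err mm [ 0.   0.9 -1.9] deg 0.1
```

```bash
python3 -c "
from plant import manip
print(manip.hand_in())"
```

```text
the job is handed in; nothing more can be done
None
```

The job is done and handed in at about 24 s of the 72 s allowed. I slid the hatch open, poured all four tubes into the box, stood the empty jug in the drip dish, and slid the hatch shut.

- **Hatch:** It moved only about 95 mm to its open stop, so it must have started about 12 mm ajar. Closing it took the full 108 mm, and it pushed back with about 13 N at the shut stop. The last pictures show it flush over the opening.
- **Tubes:** After tipping the jug to about 135 degrees, the pictures showed four tubes in the box and none left in the jug. None stuck up above the deck before I closed the hatch.
- **Jug:** It stands upright on the dish floor, about 5 mm from the centre. Two readings of its axis differed by about 5 mm, which is 2 to 3 degrees of apparent lean before it was set down. I put that down to limited picture resolution.
- **Everything else:** Comparing the first and last pictures, I found changes only at the jug, hatch, arm and their shadows. In the last top view the arm partly covers the tape roll. The side view shows the roll where it was.
- **Forces:** The highest reading was about 52 N (x and z together), when I pushed about 15 mm past the open stop. I eased off straight away, and it stayed under the 120 N wrist limit.

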